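# Sieve the mixed nuts and demagnetise the large ones

## Task

Flip the demagnetising plate's switch to off, then load every loose hexagon nut into the sieve standing on its mat, on the plain part of the sieve's floor. Lift the sieve by its bar, keep it level and shake it side to side over the catch pan until every small nut has fallen through into the pan and only the large ones are left, never putting small nuts into the pan by hand; then set the sieve with the large nuts back flat on the mat, lengthwise as it stood, and only then flip the switch on. Leave the other things on the cabinet alone.

Things in the scene. Friction and masses are not known exactly. Their poses are not given: they have to be found in the camera images.
- plate: White demagnetising plate, fixed to the cabinet top: a flat box 130 (its x) x 330 (its y) mm on four feet. Origin under the box at cabinet-top level, at its middle; z up, y along its length towards its switch end. Top of the painted box 33 mm up; black rubber mat on it, top 36 mm up.
- mat_centre (a point): Middle of the top of the black rubber mat (108 x 218 mm, long side along the plate's y) on the plate, where the sieve stands; axes as the plate's. Height 36 mm.
- switch (a joint): Toggle lever of the plate, rad: 0 to 1.0. 1.0 = on (leans 0.5 rad to the plate's +x, away from the robot), 0 = off (leans 0.5 rad to -x, towards the robot), 0.5 = upright. Weighted and over-centre: let go anywhere, it falls over to the nearer end and rests there; under 1 N at the tip moves it.
- switch_tip (a point): Middle of the round end of the toggle lever, 68 mm from its pivot; the black grip (18 mm thick, 9 mm radius) ends 9 mm beyond it. The pivot is on the plate at x 0, y +125 mm, 50 mm up, its axis along the plate's y; the tip stands about 110 mm up and 33 mm to the +x or -x side. Posts beside the pivot reach 56 mm up.
- sieve: Loose open aluminium hand sieve 199 (x) x 90 (y) x 25 mm, 0.35 kg, walls and floor 3 mm, on the mat. Origin: centre of its underside. Floor from x -96 to +13 mm: plain landing; from +13 to +97: a screen of 3 x 3 square 25 mm holes, 4 mm bars: only small nuts pass. Smooth floor (friction 0.25): shaken along x, nuts slide on to the screen. A nut put in the screen on the mat stays behind there.
- sieve_bar (a point): Middle of the black carrying bar that bridges the middle of the sieve across its width: 14 mm thick in the sieve's x, 60 mm long in its y, 16 mm high; 47 mm above the sieve's underside (top 55 mm, underside 39 mm). The sieve balances here; its axes are the sieve's. Steel posts at each end of the bar, 90 mm apart.
- sieve_landing (a point): Middle of the plain landing (110 x 84 mm) of the sieve's floor, on its surface 3 mm above the underside; 41.5 mm to the -x side of the bar. Clear of the bar, 55 to 70 mm from it, is the best place to put nuts.
- sieve_screen (a point): Middle of the screen (83 x 83 mm), on the sieve's underside, 55 mm to the +x side of the bar.
- pan_centre (a point): Centre of the inner floor of the loose open aluminium catch pan, 130 (x) x 190 (y) mm outside, walls 3 mm, rim 35 mm above its underside, floor 3 mm up; y along its length. 0.6 kg.
- small_1_centre (a point): Centre (half-way up) of a small steel hexagon nut, lying flat: 17 mm across flats (one pair of flats faces its +y and -y; the others every 60 degrees), 19.6 mm across corners, 8 mm high, 14 g. May be absent.
- small_2_centre (a point): Centre (half-way up) of a small steel hexagon nut, lying flat: 17 mm across flats (one pair of flats faces its +y and -y; the others every 60 degrees), 19.6 mm across corners, 8 mm high, 14 g. May be absent.
- small_3_centre (a point): Centre (half-way up) of a small steel hexagon nut, lying flat: 17 mm across flats (one pair of flats faces its +y and -y; the others every 60 degrees), 19.6 mm across corners, 8 mm high, 14 g. May be absent.
- small_4_centre (a point): Centre (half-way up) of a small steel hexagon nut, lying flat: 17 mm across flats (one pair of flats faces its +y and -y; the others every 60 degrees), 19.6 mm across corners, 8 mm high, 14 g. May be absent.
- large_1_centre (a point): Centre (half-way up) of a large steel hexagon nut, lying flat: 30 mm across flats (one pair of flats faces its +y and -y; the others every 60 degrees), 34.6 mm across corners, 16 mm high, 60 g. May be absent.
- large_2_centre (a point): Centre (half-way up) of a large steel hexagon nut, lying flat: 30 mm across flats (one pair of flats faces its +y and -y; the others every 60 degrees), 34.6 mm across corners, 16 mm high, 60 g. May be absent.
- large_3_centre (a point): Centre (half-way up) of a large steel hexagon nut, lying flat: 30 mm across flats (one pair of flats faces its +y and -y; the others every 60 degrees), 34.6 mm across corners, 16 mm high, 60 g. May be absent.
- clear_block: Bystander, to be left alone: clear acrylic block 30x30x40 mm; origin at the centre of its underside.
- gauge_block: Bystander, to be left alone: steel gauge block 35x20x9 mm; origin at the centre of its underside.
- v_block: Bystander, to be left alone: steel V-block 33x40x34 mm; origin at the centre of its underside.
- housing_loose: Bystander, to be left alone: turned aluminium housing, 46 diameter, 34 high mm; origin at the centre of its underside.

How it is judged:
On the way, in this order (a step that is already met when the one before it is completed fails the run):
1. the plate is switched off (value of joint switch below 0.15 rad), for 0.2 s.
2. every nut lies in the sieve, which stands on the mat, switch still off (x of small_1_centre in the frame of sieve between -0.0975 and 0.0975 m and y of small_1_centre in the frame of sieve between -0.043 and 0.043 m and z of small_1_centre in the frame of sieve between 0.001 and 0.05 m and x of small_2_centre in the frame of sieve between -0.0975 and 0.0975 m and y of small_2_centre in the frame of sieve between -0.043 and 0.043 m and z of small_2_centre in the frame of sieve between 0.001 and 0.05 m and x of small_3_centre in the frame of sieve between -0.0975 and 0.0975 m and y of small_3_centre in the frame of sieve between -0.043 and 0.043 m and z of small_3_centre in the frame of sieve between 0.001 and 0.05 m and x of small_4_centre in the frame of sieve between -0.0975 and 0.0975 m and y of small_4_centre in the frame of sieve between -0.043 and 0.043 m and z of small_4_centre in the frame of sieve between 0.001 and 0.05 m and x of large_1_centre in the frame of sieve between -0.0975 and 0.0975 m and y of large_1_centre in the frame of sieve between -0.043 and 0.043 m and z of large_1_centre in the frame of sieve between 0.001 and 0.05 m and x of large_2_centre in the frame of sieve between -0.0975 and 0.0975 m and y of large_2_centre in the frame of sieve between -0.043 and 0.043 m and z of large_2_centre in the frame of sieve between 0.001 and 0.05 m and x of large_3_centre in the frame of sieve between -0.0975 and 0.0975 m and y of large_3_centre in the frame of sieve between -0.043 and 0.043 m and z of large_3_centre in the frame of sieve between 0.001 and 0.05 m and horizontal distance between sieve and mat_centre below 0.025 m and z of sieve in the frame of mat_centre between -0.004 and 0.006 m and angle between sieve's own z axis and vertical below 0.06 rad and angle between the x axis of sieve and the y axis of plate, either way round below 0.25 rad and value of joint switch below 0.15 rad), for 0.2 s.
3. the sieve is held over the pan, switch off (horizontal distance between sieve_screen and pan_centre below 0.08 m and height (world z) of sieve above 0.03 m and value of joint switch below 0.15 rad), for 0.1 s.
4. every small nut has fallen into the pan, the large ones are still in the sieve, switch off (x of small_1_centre in the frame of pan_centre between -0.063 and 0.063 m and y of small_1_centre in the frame of pan_centre between -0.093 and 0.093 m and z of small_1_centre in the frame of pan_centre between -0.003 and 0.03 m and x of small_2_centre in the frame of pan_centre between -0.063 and 0.063 m and y of small_2_centre in the frame of pan_centre between -0.093 and 0.093 m and z of small_2_centre in the frame of pan_centre between -0.003 and 0.03 m and x of small_3_centre in the frame of pan_centre between -0.063 and 0.063 m and y of small_3_centre in the frame of pan_centre between -0.093 and 0.093 m and z of small_3_centre in the frame of pan_centre between -0.003 and 0.03 m and x of small_4_centre in the frame of pan_centre between -0.063 and 0.063 m and y of small_4_centre in the frame of pan_centre between -0.093 and 0.093 m and z of small_4_centre in the frame of pan_centre between -0.003 and 0.03 m and x of large_1_centre in the frame of sieve between -0.0975 and 0.0975 m and y of large_1_centre in the frame of sieve between -0.043 and 0.043 m and z of large_1_centre in the frame of sieve between 0.001 and 0.05 m and x of large_2_centre in the frame of sieve between -0.0975 and 0.0975 m and y of large_2_centre in the frame of sieve between -0.043 and 0.043 m and z of large_2_centre in the frame of sieve between 0.001 and 0.05 m and x of large_3_centre in the frame of sieve between -0.0975 and 0.0975 m and y of large_3_centre in the frame of sieve between -0.043 and 0.043 m and z of large_3_centre in the frame of sieve between 0.001 and 0.05 m and value of joint switch below 0.15 rad), for 0.2 s.
5. the sieve with the large nuts stands on the mat again, switch still off (all of step 4 and horizontal distance between sieve and mat_centre below 0.025 m and z of sieve in the frame of mat_centre between -0.004 and 0.006 m and angle between sieve's own z axis and vertical below 0.06 rad and angle between the x axis of sieve and the y axis of plate, either way round below 0.25 rad), for 0.2 s.
At the end, for the whole second after the job is handed in: Switch on (joint above 0.85), all small nuts in the pan, all large nuts in the sieve, the sieve at rest and level on the mat within 25 mm of its middle and 0.25 rad of its length (x of small_1_centre in the frame of pan_centre between -0.063 and 0.063 m and y of small_1_centre in the frame of pan_centre between -0.093 and 0.093 m and z of small_1_centre in the frame of pan_centre between -0.003 and 0.03 m and x of small_2_centre in the frame of pan_centre between -0.063 and 0.063 m and y of small_2_centre in the frame of pan_centre between -0.093 and 0.093 m and z of small_2_centre in the frame of pan_centre between -0.003 and 0.03 m and x of small_3_centre in the frame of pan_centre between -0.063 and 0.063 m and y of small_3_centre in the frame of pan_centre between -0.093 and 0.093 m and z of small_3_centre in the frame of pan_centre between -0.003 and 0.03 m and x of small_4_centre in the frame of pan_centre between -0.063 and 0.063 m and y of small_4_centre in the frame of pan_centre between -0.093 and 0.093 m and z of small_4_centre in the frame of pan_centre between -0.003 and 0.03 m and x of large_1_centre in the frame of sieve between -0.0975 and 0.0975 m and y of large_1_centre in the frame of sieve between -0.043 and 0.043 m and z of large_1_centre in the frame of sieve between 0.001 and 0.05 m and x of large_2_centre in the frame of sieve between -0.0975 and 0.0975 m and y of large_2_centre in the frame of sieve between -0.043 and 0.043 m and z of large_2_centre in the frame of sieve between 0.001 and 0.05 m and x of large_3_centre in the frame of sieve between -0.0975 and 0.0975 m and y of large_3_centre in the frame of sieve between -0.043 and 0.043 m and z of large_3_centre in the frame of sieve between 0.001 and 0.05 m and horizontal distance between sieve and mat_centre below 0.025 m and z of sieve in the frame of mat_centre between -0.004 and 0.006 m and angle between sieve's own z axis and vertical below 0.06 rad and angle between the x axis of sieve and the y axis of plate, either way round below 0.25 rad and value of joint switch above 0.85 rad and linear speed of sieve below 0.02 m/s); the robot touches nothing.
It fails at once if the sieve tilted by more than 0.25 rad (angle between sieve's own z axis and vertical above 0.25 rad).
It fails at once if a bystander moved more than 30 mm (distance of any of clear_block, gauge_block, v_block, housing_loose from where it was at the start of the episode above 0.03 m).
It fails at once if a small nut handled by the fingers over the pan ((contact force between the fingers and small_1 above 0.3 N and horizontal distance between small_1_centre and pan_centre below 0.06 m) or (contact force between the fingers and small_2 above 0.3 N and horizontal distance between small_2_centre and pan_centre below 0.06 m) or (contact force between the fingers and small_3 above 0.3 N and horizontal distance between small_3_centre and pan_centre below 0.06 m) or (contact force between the fingers and small_4 above 0.3 N and horizontal distance between small_4_centre and pan_centre below 0.06 m)).
Of small_1, small_2, small_3, small_4 only 2 to 4 are there at a start; the rules pass over those that are not, and their reading is None.
Of large_1, large_2, large_3 only 2 to 3 are there at a start; the rules pass over those that are not, and their reading is None.
At some moment in a run one of pan, large_1, large_2, large_3 may be knocked a few centimetres aside while the robot is not near it.
It also fails if it takes over 210 s, if anything falls off the work surface, if the arm or the gripper's body presses on something with over 40 N, if the wrist force passes 120 N, or if a joint passes its speed limit or range.

## Robot

A 6-joint arm with a two-finger parallel gripper is mounted at the origin on a cart in front of the work surface, level with it; the furniture and walls round the work are solid. World frame = base frame: x ahead of the robot, y to its left, z up, the work surface at z = 0. Lengths are in m, angles in rad, forces in N, time in s.
With the tool pointing down it reaches from about 0.3 to 0.875 m from the base axis. Payload 4.2 kg.
Tool frame: the origin (TCP) lies on the centre line of the jaws, within the pads' length; the fingertips stand 17 mm ahead of it and the grasp point (between the pads) lies 2 mm behind it; y points along the fingers, x is the direction in which the jaws open and shut, and the axes are right-handed (so a half turn about y gives the same grasp; the last joint's range is limited). The gripper opens to 85 mm and grips with 20 to 120 N. Pads are 22 mm wide; open, the fingers measure 114 mm over their backs; the gripper's body (76 mm by 85 mm) begins 54 mm behind the grasp point. The pads swing forward as they close: fully open they stand 13 mm farther back than shut.
Start: joints at [1.305, 0.32, 1.565, -0, 1.257, -0.02], TCP at [0.14, 0.558, 0.248] pointing down, gripper open.
Joint ranges: [-3.11, 3.11], [-0.84, 2.01], [0.21, 2.61], [-1.34, 4.49], [0.05, 2.63], [-2.56, 2.56]. Speed limits (rad/s): [2.57, 2.57, 3.14, 3.14, 3.14, 3.14].

## Interface

Orientations are given as a unit quaternion [w, x, y, z].
In Python, from plant import ctrl, vision, order gives the robot as it stands.
- The arm moves only by the tool carry_out, never from a script. Its argument "commands" is a list of rows, each an object of numbers: "dx", "dy", "dz": the shift along the tool's x, y, z in cm; "turn": the turn about the tool's y in rad. A call has 1 to 20 rows; each row shifts and turns the commanded pose from where the row before left it, along the tool's axes as they then stand; what a row does not reach is not made up. A row lasts 1/12 s, in which the tool goes at most 41.7 mm and 7.16 degrees, less where a joint would pass 70% of its speed; a pose out of reach is approached as far as the arm can. A call is refused whole if a number of a shift passes 4.17 or a number of a turn 0.125, either way. A call with a gripper value outside its range is refused whole. "jaw" is the gripper command: -1 is fully open, 1 is shut, values between are in proportion, set as the call begins (left out, the last holds). The fingers move at their own pace and stop on an object; "force" is the grip in N (left out, the last holds). Time passes only in rows, so rows that do not move let the fingers close. It gives the time, the measured TCP pose, the force and the opening at its end, in the units of the state.
- ctrl.get_state(): the state, without advancing time (a new reading comes with each control period).
- vision.read_camera(name): name is "scene" or "top"; returns the picture (400x640x3 uint8, red, green, blue); there is no depth.
- vision.calibration(name): a dict with "fx", "fy", "cx", "cy" (pixels), "rvec" (rotation vector, rad) and "tvec" (3), from world to camera coordinates, as OpenCV has them. Camera axes: x right, y down, z forward; pixel columns grow to the right and rows downward; lengths in m; the calibration is good to about 2 mm. A picture is of the moment at which its call begins. calibration takes no time and is no camera call.
- order.hand_in(): hands the job in, once; it reports no verdict.
Trained networks look in the newest picture that a camera, given by its name, has taken for a name from the list of things; names that differ only in an ending like _2 or _b are one class to them, and where a whole thing is asked for, a point or a joint stands for the part that bears it (a point fixed in the world has none). Each returns a list of dicts, best first, with "confidence" (0 to 1); they miss things now and then, are a little off and sometimes report something else, mostly with a low value. They report only what shows in the picture. A call takes as long as a camera call.
- vision.boxes_of(camera, query): "bbox" ([centre column, centre row, width, height] in pixels, round what is visible of it).
- vision.mark_of(camera, query): "xy" ([column, row] in pixels: a listed point, or the origin of a listed thing).
The state is a dict: "time_s": time; "joint_positions": joint angles; "qvel": joint speeds; "tau": joint torques, N m; "eef_pos": TCP position; "tool_rot": TCP orientation; "ft_force": force on the tool from outside, world axes, zero at the start; "moment": the same for the moment, N m; "finger_gap": finger opening in m.
Only numpy, scipy, OpenCV 4.12 (cv2) and the standard library are available. Lean on these libraries where they do the work, as an engineer would, in place of code of your own. Each camera call takes 0.05 s, during which the arm holds its last target.

## Working session

There is one attempt and no reset: what is moved stays moved. The work goes in short steps, Python scripts to look and compute and a tool call to move; the robot and the scene stay as the last step left them, time stands still between calls to the robot, and variables do not carry over. Pictures are saved under pics/ and viewed, and the job is handed in when it is done.

Besides the shell and the picture viewer there is one more tool, called after "Call:" as a command line: name --argument value ..., lists and objects as JSON in quotes. carry_out: Moves the arm, as the interface text tells. Its arguments: {"type":"object","properties":{"commands":{"type":"array","items":{"type":"object","properties":{"dx":{"type":"number"},"dy":{"type":"number"},"dz":{"type":"number"},"turn":{"type":"number"}}}},"jaw":{"type":"number"},"force":{"type":"number"}},"required":["commands"]}

```bash
ls; mkdir -p pics
cat > h.py <<'E'
import numpy as np, cv2
from plant import ctrl, vision, order
def cal(n):
    c=vision.calibration(n); K=np.array([[c['fx'],0,c['cx']],[0,c['fy'],c['cy']],[0,0,1]]); R=cv2.Rodrigues(np.array(c['rvec'],float))[0]; return K,R,np.array(c['tvec'],float).ravel()
def px2w(n,uv,z):
    K,R,t=cal(n); d=R.T@np.linalg.inv(K)@np.array([uv[0],uv[1],1.]); o=-R.T@t; return o+d*(z-o[2])/d[2]
def w2px(n,p):
    K,R,t=cal(n); q=K@(R@np.array(p,float)+t); return q[:2]/q[2]
def shot(n,f,box=None,s=1):
    im=vision.read_camera(n)[:,:,::-1].copy()
    if box: im=im[box[1]:box[3],box[0]:box[2]]
    if s!=1: im=cv2.resize(im,None,fx=s,fy=s,interpolation=cv2.INTER_CUBIC)
    cv2.imwrite('pics/'+f,im)
E
python3 - <<'E'
from h import *
s=ctrl.get_state(); print({k:np.round(v,3) for k,v in s.items()})
for n in('scene','top'):
    shot(n,n+'0.png'); K,R,t=cal(n); print(n,K[0,0],K[1,1],K[:2,2],-R.T@t,R)
    for q in ['plate','mat_centre','switch_tip','sieve','sieve_bar','sieve_landing','sieve_screen','pan_centre','small_1_centre','large_1_centre','clear_block','gauge_block','v_block','housing_loose']:
        r=vision.mark_of(n,q); print(n,q,[(np.round(d['xy']).tolist(),round(d['confidence'],2)) for d in r])
E
```

```text
pics
{'time_s': np.float64(0.0), 'joint_positions': array([ 1.305,  0.32 ,  1.566,  0.   ,  1.257, -0.02 ]), 'qvel': array([-0.001,  0.001, -0.001,  0.   ,  0.001, -0.002]), 'tau': array([-0.0000e+00, -4.1552e+01, -2.3416e+01, -0.0000e+00,  8.0000e-03,
        0.0000e+00]), 'eef_pos': array([0.14 , 0.557, 0.247]), 'tool_rot': array([-0.557,  0.558,  0.434, -0.435]), 'ft_force': array([-0.395,  0.949, -0.334]), 'moment': array([ 0.018, -0.038,  0.03 ]), 'finger_gap': np.float64(0.085)}
scene 471.8102110526547 471.8102110526547 [313.22033307 198.57187363] [ 0.00837896 -0.59269558  0.96594536] [[ 7.95498772e-01 -6.05954982e-01 -5.12752658e-04]
 [-4.65426933e-01 -6.10471011e-01 -6.40861073e-01]
 [ 3.88019939e-01  5.10042845e-01 -7.67656709e-01]]
scene plate [([284.0, 150.0], 0.81)]
scene mat_centre [([287.0, 156.0], 0.94)]
scene switch_tip [([264.0, 99.0], 0.5)]
scene sieve [([290.0, 152.0], 0.88), ([379.0, 330.0], 0.52)]
scene sieve_bar [([290.0, 146.0], 0.91), ([220.0, 159.0], 0.33)]
scene sieve_landing [([284.0, 149.0], 0.75)]
scene sieve_screen [([301.0, 164.0], 0.72), ([289.0, 151.0
[... 694 characters left out ...]
([267.0, 187.0], 0.56), ([214.0, 174.0], 0.4)]
top switch_tip [([358.0, 180.0], 0.64), ([270.0, 187.0], 0.58), ([217.0, 171.0], 0.5)]
top sieve [([269.0, 185.0], 0.65), ([427.0, 233.0], 0.53)]
top sieve_bar [([268.0, 188.0], 0.57)]
top sieve_landing [([256.0, 187.0], 0.74), ([256.0, 187.0], 0.22)]
top sieve_screen [([286.0, 190.0], 0.97), ([405.0, 200.0], 0.16)]
top pan_centre [([404.0, 200.0], 0.77), ([272.0, 187.0], 0.57)]
top small_1_centre [([330.0, 218.0], 0.72)]
top large_1_centre [([268.0, 189.0], 0.71), ([358.0, 216.0], 0.48)]
top clear_block [([307.0, 234.0], 0.4)]
top gauge_block [([348.0, 236.0], 0.6)]
top v_block [([225.0, 233.0], 0.61)]
top housing_loose [([428.0, 235.0], 0.59)]
```

View pics/scene0.png

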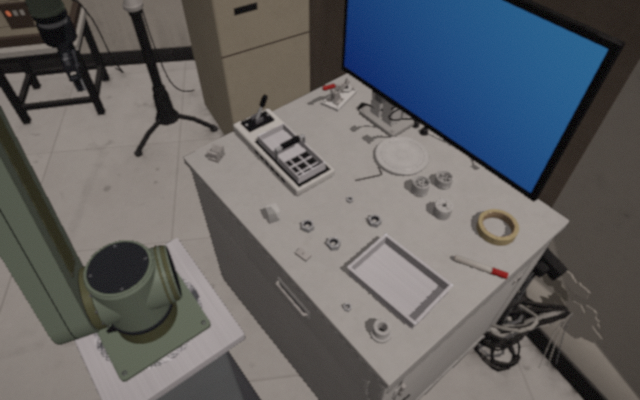

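View pics/top0.png

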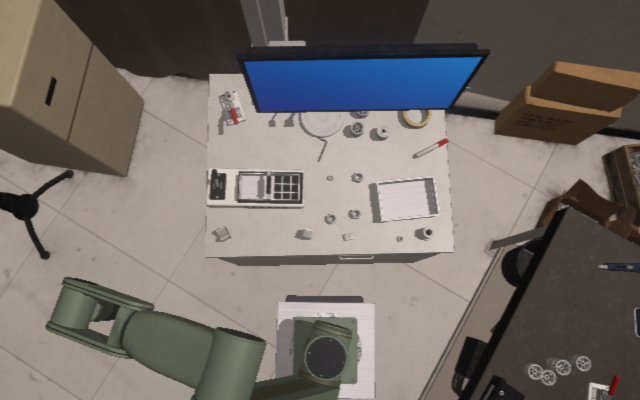

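Run:
```python
import cv2
a=cv2.imread('pics/top0.png')[140:280,180:480]; cv2.imwrite('pics/top0z.png',cv2.resize(a,None,fx=2.66,fy=2.66,interpolation=2))
a=cv2.imread('pics/scene0.png')[60:380,180:500]; cv2.imwrite('pics/scene0z.png',cv2.resize(a,None,fx=1.87,fy=1.87,interpolation=2))
```

```text
(no output)
```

View pics/top0z.png

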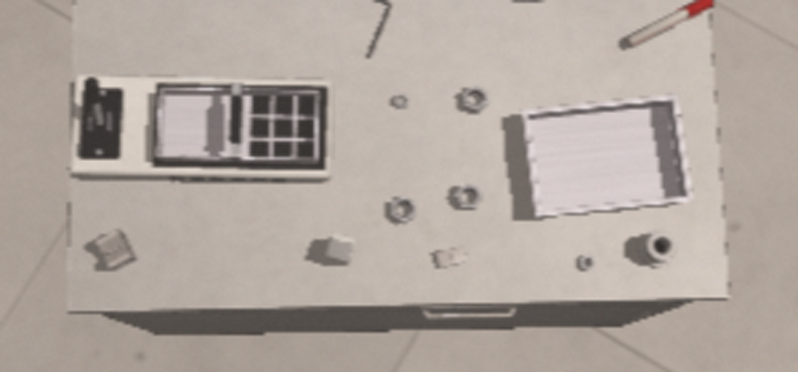

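View pics/scene0z.png

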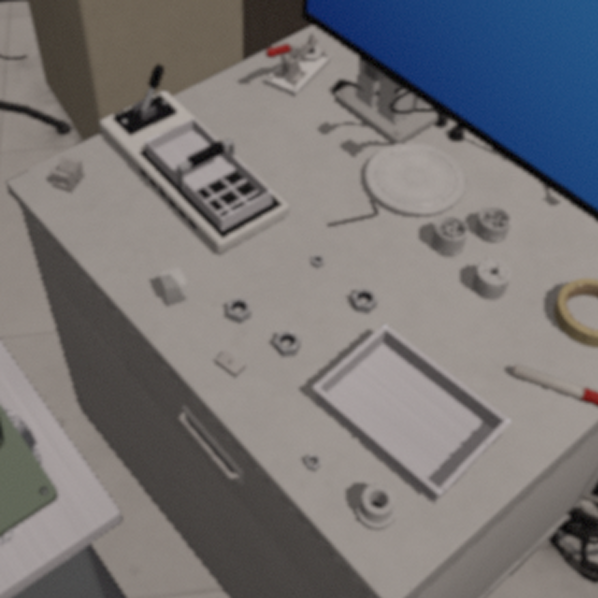

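Run:
```python
from h import *
from scipy.spatial.transform import Rotation as Ro
q=ctrl.get_state()['tool_rot']; R=Ro.from_quat([q[1],q[2],q[3],q[0]]).as_matrix(); print(np.round(R,3))
for n in('scene','top'):
    vision.read_camera(n)
    for q,z in [('small_1',.004),('large_1',.008),('pan',.0175),('plate',.017),('sieve',.05),('switch',.1)]:
        r=vision.boxes_of(n,q); print(n,q,[(np.round(d['bbox'],1).tolist(),round(d['confidence'],2),np.round(px2w(n,d['bbox'][:2],z)[:2],3).tolist()) for d in r])
    for q,z in [('small_1_centre',.004),('large_1_centre',.008),('pan_centre',.003),('plate',0),('mat_centre',.036),('sieve',.036),('sieve_bar',.083),('sieve_landing',.039),('sieve_screen',.036),('switch_tip',.11),('clear_block',0),('gauge_block',0),('v_block',0),('housing_loose',0)]:
        r=vision.mark_of(n,q); print(n,q,[(np.round(px2w(n,d['xy'],z)[:2],3).tolist(),round(d['confidence'],2)) for d in r])
# manual from zoom
for nm,(X,Y),z in [('L',(400,209),.016),('L',(463,196),.016),('L',(471,99),.016),('s',(399,101),.008),('s',(585,262),.008),
  ('panNW',(526,115),.035),('panNE',(675,97),.035),('panSE',(690,201),.035),('panSW',(538,217),.035),('plateNW',(76,77),.033),('plateNE',(328,82),.033),('plateSE',(328,180),.033),('plateSW',(73,176),.033),
  ('sNW',(154,83),.061),('sNE',(327,85),.061),('sSE',(324,167),.061),('sSW',(150,167),.061),('tip',(91,84),.11)]:
    print(nm,np.round(px2w('top',(180+(X+.5)/2.66,140+(Y+.5)/2.66),z),3))
for nm,(X,Y),z in [('L',(237,309),.016),('L',(286,343),.016),('L',(363,299),.016),('s',(317,261),.008),('s',(311,461),.008),('tip',(155,72),.11)]:
    print('sc',nm,np.round(px2w('scene',(180+(X+.5)/1.87,60+(Y+.5)/1.87),z),3))
```

```text
[[ 0.243  0.    -0.97 ]
 [ 0.97   0.     0.243]
 [ 0.    -1.    -0.   ]]Traceback (most recent call last):
  File "<stdin>", line 7, in <module>
ValueError: it knows: clear_block, gauge_block, housing_loose, large_1_centre, large_2_centre, large_3_centre, mat_centre, pan_centre, plate, sieve, sieve_bar, sieve_landing, sieve_screen, small_1_centre, small_2
```

```bash
cat > m.py <<'E'
from h import *
for n in('scene','top'):
    vision.read_camera(n)
    for q,z in [('small_1_centre',.004),('large_1_centre',.008),('pan_centre',.0175),('plate',.017),('sieve',.05),('switch_tip',.1)]:
        r=vision.boxes_of(n,q); print(n,q,[(np.round(d['bbox'],1).tolist(),round(d['confidence'],2),np.round(px2w(n,d['bbox'][:2],z)[:2],3).tolist()) for d in r])
E
python3 m.py
python3 - <<'E'
from h import *
for n in('scene','top'):
    vision.read_camera(n)
    for q,z in [('pan_centre',.003),('plate',0),('mat_centre',.036),('sieve',.036),('sieve_bar',.083),('sieve_landing',.039),('sieve_screen',.036),('switch_tip',.11),('clear_block',0),('gauge_block',0),('v_block',0),('housing_loose',0)]:
        r=vision.mark_of(n,q); print(n,q,[(np.round(px2w(n,d['xy'],z)[:2],3).tolist(),round(d['confidence'],2)) for d in r])
# manual from zoom
for nm,(X,Y),z in [('L',(400,209),.016),('L',(463,196),.016),('L',(471,99),.016),('s',(399,101),.008),('s',(585,262),.008),
  ('panNW',(526,115),.035),('panNE',(675,97),.035),('panSE',(690,201),.035),('panSW',(538,217),.035),('plateNW',(76,77),.033),('plateNE',(328,82),.033),('plateSE',(328,180),.033),('plateSW',(73,176),.033),
  ('sNW',(154,83),.061),('sNE',(327,85),.061),('sSE',(324,167),.061),('sSW',(150,167),.061),('tip',(91,84),.11)]:
    print(nm,np.round(px2w('top',(180+(X+.5)/2.66,140+(Y+.5)/2.66),z),3))
for nm,(X,Y),z in [('L',(237,309),.016),('L',(286,343),.016),('L',(363,299),.016),('s',(317,261),.008),('s',(311,461),.008),('tip',(155,72),.11)]:
    print('sc',nm,np.round(px2w('scene',(180+(X+.5)/1.87,60+(Y+.5)/1.87),z),3))
E
```

```text
scene small_1_centre [([310.0, 226.8, 9.6, 13.4], 0.42, [0.432, -0.023])]
scene large_1_centre [([379.8, 329.8, 22.6, 26.0], 0.67, [0.384, -0.335]), ([333.6, 242.7, 10.4, 11.6], 0.64, [0.447, -0.099])]
scene pan_centre [([400.8, 281.2, 102.8, 100.2], 0.7, [0.498, -0.279])]
scene plate [([287.0, 146.4, 102.6, 99.9], 0.84, [0.547, 0.24])]
scene sieve [([291.9, 151.9, 64.9, 64.4], 0.76, [0.526, 0.185])]
scene switch_tip [([290.4, 155.8, 67.8, 59.9], 0.42, [0.486, 0.133])]
top small_1_centre [([407.7, 199.2, 62.6, 45.0], 0.65, [0.498, -0.277]), ([270.6, 188.8, 60.6, 30.4], 0.54, [0.527, 0.192])]
top large_1_centre [([356.6, 215.8, 3.1, 10.8], 0.5, [0.437, -0.102])]
top pan_centre [([409.2, 199.1, 63.6, 45.4], 0.58, [0.496, -0.279])]
top plate [([255.5, 186.4, 102.0, 41.4], 0.59, [0.532, 0.242])]
top sieve [([270.6, 187.1, 62.7, 31.8], 0.88, [0.523, 0.187])]
top switch_tip [([214.9, 175.1, 2.5, 11.9], 0.43, [0.55, 0.364])]
scene pan_centre [([0.498, -0.269], 0.7)]
scene plate [([0.535, 0.241], 0.64), ([0.382, -0.332], 0.58), ([0.577, -0.009], 0.51), ([0.545, 0.164], 0.2)]
scene mat_centre
[... 1038 characters left out ...]
64], 0.68), ([0.388, -0.337], 0.46), ([0.374, 0.354], 0.42)]
L [ 0.425 -0.014  0.016]
L [ 0.443 -0.094  0.016]
L [ 0.569 -0.104  0.016]
s [ 0.567 -0.011  0.008]
s [ 0.362 -0.248  0.008]
panNW [ 0.544 -0.172  0.035]
panNE [ 0.571 -0.361  0.035]
panSE [ 0.437 -0.376  0.035]
panSW [ 0.414 -0.186  0.035]
plateNW [0.586 0.4   0.033]
plateNE [0.584 0.08  0.033]
plateSE [0.458 0.077 0.033]
plateSW [0.458 0.397 0.033]
sNW [0.573 0.296 0.061]
sNE [0.573 0.08  0.061]
sSE [0.469 0.081 0.061]
sSW [0.466 0.296 0.061]
tip [0.558 0.364 0.11 ]
sc L [ 0.423 -0.022  0.016]
sc L [ 0.441 -0.105  0.016]
sc L [ 0.568 -0.112  0.016]
sc s [ 0.567 -0.018  0.008]
sc s [ 0.362 -0.25   0.008]
sc tip [0.553 0.36  0.11 ]
```

Call:
carry_out --commands '[{"turn":-0.123},{"turn":-0.123},{"dz":-3.8,"dx":-1.6},{"dz":-3.8,"dx":-1.6},{"dz":-3.8,"dx":-1.6},{"dz":-3.8,"dx":-1.6},{"dz":-3.8,"dx":-1.6},{"dz":-3.8,"dx":-1.6},{"dz":-3.8,"dx":-1.6},{"dz":-3.8,"dx":-1.6},{"dz":-3.8,"dx":-1.6},{"dz":-3.8,"dx":-1.6},{"dz":-3.8,"dx":-1.6},{"dz":-3.8,"dx":-1.6},{},{}]' --jaw 1 --force 40

```text
$.commands[0]: bad value
```

Call:
carry_out --commands '[{"dx":0,"dy":0,"dz":0,"turn":-0.123},{"dx":0,"dy":0,"dz":0,"turn":-0.123},{"dx":0,"dy":0,"dz":0,"turn":0}]' --jaw 1 --force 40

```text
time_s: 3.8
eef_pos: [0.1399, 0.5577, 0.2483]
tool_rot: [-0.499, 0.499, 0.501, -0.501]
ft_force: [0.3, -0.6, -0.8]
finger_gap: 0.052
```

Call:
carry_out --commands '[{"dz":-3.8,"dx":-1.6,"dy":0,"turn":0},{"dz":-3.8,"dx":-1.6,"dy":0,"turn":0},{"dz":-3.8,"dx":-1.6,"dy":0,"turn":0},{"dz":-3.8,"dx":-1.6,"dy":0,"turn":0},{"dz":-3.8,"dx":-1.6,"dy":0,"turn":0},{"dz":-3.8,"dx":-1.6,"dy":0,"turn":0},{"dz":-3.8,"dx":-1.6,"dy":0,"turn":0},{"dz":-3.8,"dx":-1.6,"dy":0,"turn":0},{"dz":-3.8,"dx":-1.6,"dy":0,"turn":0},{"dz":-3.8,"dx":-1.6,"dy":0,"turn":0},{"dz":-3.8,"dx":-1.6,"dy":0,"turn":0},{"dz":-3.8,"dx":-1.6,"dy":0,"turn":0},{"dz":0,"dx":0,"dy":0,"turn":0},{"dz":0,"dx":0,"dy":0,"turn":0}]'

```text
time_s: 4.97
eef_pos: [0.5977, 0.3643, 0.2472]
tool_rot: [0.502, -0.501, -0.498, 0.499]
ft_force: [-0.0, 0.5, -0.2]
finger_gap: 0.0002
```

Call:
carry_out --commands '[{"dz":0,"dx":0,"dy":3.6,"turn":0},{"dz":0,"dx":0,"dy":3.6,"turn":0},{"dz":0,"dx":0,"dy":3.6,"turn":0},{"dz":0,"dx":0,"dy":3.4,"turn":0},{"dz":0,"dx":0,"dy":0,"turn":0},{"dz":1.0,"dx":0,"dy":0,"turn":0},{"dz":1.0,"dx":0,"dy":0,"turn":0},{"dz":1.0,"dx":0,"dy":0,"turn":0},{"dz":1.0,"dx":0,"dy":0,"turn":0},{"dz":1.0,"dx":0,"dy":0,"turn":0},{"dz":1.0,"dx":0,"dy":0,"turn":0},{"dz":1.0,"dx":0,"dy":0,"turn":0},{"dz":1.0,"dx":0,"dy":0,"turn":0},{"dz":0,"dx":0,"dy":0,"turn":0},{"dz":0,"dx":0,"dy":-3.6,"turn":0},{"dz":0,"dx":0,"dy":-3.6,"turn":0},{"dz":0,"dx":0,"dy":-3.6,"turn":0}]'

```text
time_s: 6.38
eef_pos: [0.515, 0.3654, 0.2152]
tool_rot: [0.5, -0.5, -0.499, 0.501]
ft_force: [-0.4, 0.5, 1.0]
finger_gap: 0.0
```

Run:
```python
from h import *
shot('scene','s1.png',(220,80,440,360),2.1)
shot('top','t1.png',(300,150,450,260),5)
```

```text
(no output)
```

View pics/s1.png

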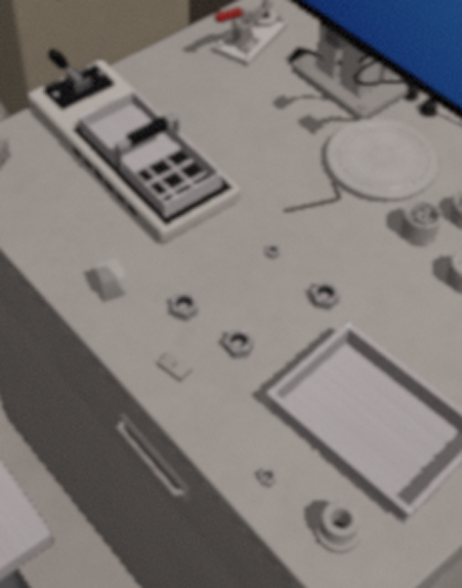

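View pics/t1.png

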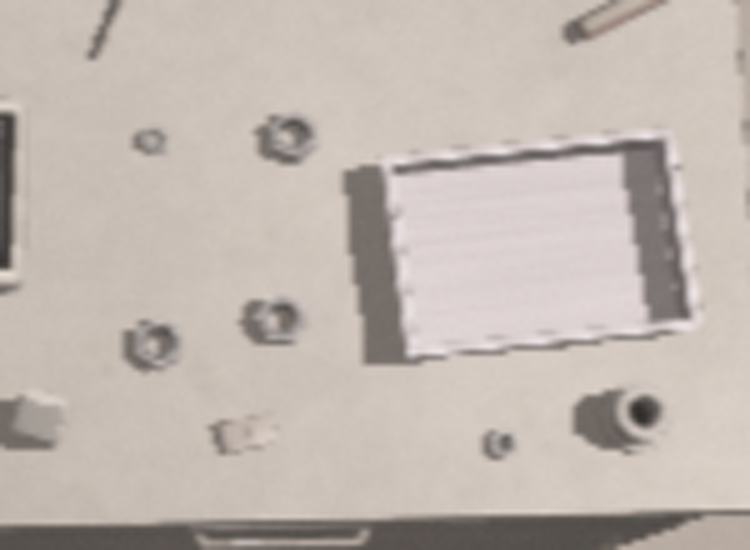

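Run:
```python
from h import *
T=dict(L1=(155,344),L2=(280,321),L3=(290,137),S1=(151,141),S2=(502,443))
S=dict(L1=(183,306),L2=(238,344),L3=(323,295),S1=(271,251),S2=(266,477))
for k in T:
    z=.016 if k[0]=='L' else .008
    print(k,np.round(px2w('top',(299.5+(T[k][0]+.5)/5,149.5+(T[k][1]+.5)/5),z),4),np.round(px2w('scene',(219.5+(S[k][0]+.5)/2.1,79.5+(S[k][1]+.5)/2.1),z),4))
for nm,(X,Y) in dict(nw=(388,165),ne=(668,138),se=(695,322),sw=(410,354)).items(): print(nm,np.round(px2w('top',(299.5+X/5,149.5+Y/5),.035),4))
```

```text
L1 [ 0.4261 -0.0142  0.016 ] [ 0.4228 -0.0217  0.016 ]
L2 [ 0.4429 -0.0982  0.016 ] [ 0.4406 -0.104   0.016 ]
L3 [ 0.5702 -0.1048  0.016 ] [ 0.5666 -0.1106  0.016 ]
S1 [ 0.5679 -0.0101  0.008 ] [ 0.5659 -0.0151  0.008 ]
S2 [ 0.3635 -0.2476  0.008 ] [ 0.3614 -0.25    0.008 ]
nw [ 0.5476 -0.1691  0.035 ]
ne [ 0.5689 -0.3583  0.035 ]
se [ 0.4434 -0.3728  0.035 ]
sw [ 0.4192 -0.1829  0.035 ]
```

Call:
carry_out --commands '[{"dz":0.9,"dx":-3.83,"dy":0,"turn":0},{"dz":0.9,"dx":-3.83,"dy":0,"turn":0},{"dz":0.9,"dx":-3.83,"dy":0,"turn":0},{"dz":0.9,"dx":-3.83,"dy":0,"turn":0},{"dz":0.9,"dx":-3.83,"dy":0,"turn":0},{"dz":0.9,"dx":-3.83,"dy":0,"turn":0},{"dz":0.9,"dx":-3.83,"dy":0,"turn":0},{"dz":0.9,"dx":-3.83,"dy":0,"turn":0},{"dz":0.9,"dx":-3.83,"dy":0,"turn":0},{"dz":0.9,"dx":-3.83,"dy":0,"turn":0},{"dz":0,"dx":0,"dy":3.8,"turn":0},{"dz":0,"dx":0,"dy":3.8,"turn":0},{"dz":0,"dx":0,"dy":3.8,"turn":0},{"dz":0,"dx":0,"dy":3.0,"turn":0},{"dz":0,"dx":0,"dy":0,"turn":0},{"dz":0,"dx":0,"dy":0,"turn":0}]' --jaw -0.3

```text
time_s: 7.82
eef_pos: [0.4246, -0.017, 0.0695]
tool_rot: [0.501, -0.499, -0.499, 0.501]
ft_force: [0.6, 0.6, 0.2]
finger_gap: 0.0556
```

Run:
```python
from h import *
shot('scene','s2.png',(260,180,400,300),5)
s=ctrl.get_state();print(s['eef_pos'],s['finger_gap'],s['time_s'])
```

```text
[ 0.42621509 -0.01704174  0.07084576] 0.05564141199418598 7.8667
```

View pics/s2.png

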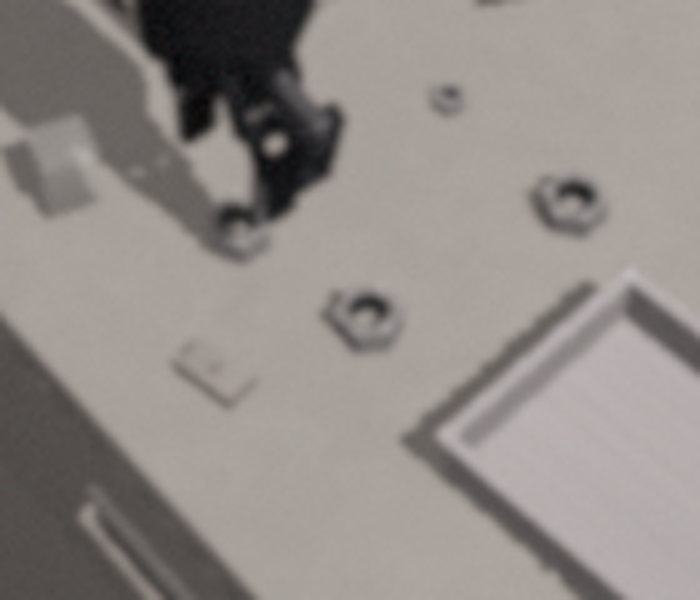

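Call:
carry_out --commands '[{"dz":0,"dx":0,"dy":2.5,"turn":0},{"dz":0,"dx":0,"dy":2.4,"turn":0},{"dz":0,"dx":0,"dy":0,"turn":0}]'

```text
time_s: 8.12
eef_pos: [0.4254, -0.017, 0.0207]
tool_rot: [0.5, -0.499, -0.5, 0.501]
ft_force: [-0.7, 0.4, -0.5]
finger_gap: 0.0555
```

Call:
carry_out --commands '[{"dz":0,"dx":0,"dy":0,"turn":0},{"dz":0,"dx":0,"dy":0,"turn":0},{"dz":0,"dx":0,"dy":0,"turn":0},{"dz":0,"dx":0,"dy":0,"turn":0},{"dz":0,"dx":0,"dy":0,"turn":0},{"dz":0,"dx":0,"dy":0,"turn":0}]' --jaw 1 --force 40

```text
time_s: 8.62
eef_pos: [0.4277, -0.0172, 0.0234]
tool_rot: [-0.499, 0.501, 0.501, -0.499]
ft_force: [-0.8, 0.0, 6.8]
finger_gap: 0.0289
```

Call:
carry_out --commands '[{"dz":0,"dx":0,"dy":-3.6,"turn":0},{"dz":0,"dx":0,"dy":-3.7,"turn":0},{"dz":0,"dx":0,"dy":-3.7,"turn":0},{"dz":-1.02,"dx":3.84,"dy":0,"turn":0},{"dz":-1.02,"dx":3.84,"dy":0,"turn":0},{"dz":-1.02,"dx":3.84,"dy":0,"turn":0},{"dz":-1.02,"dx":3.84,"dy":0,"turn":0},{"dz":-1.02,"dx":3.84,"dy":0,"turn":0},{"dz":-1.02,"dx":3.84,"dy":0,"turn":0},{"dz":-1.02,"dx":3.84,"dy":0,"turn":0},{"dz":0,"dx":0,"dy":2.0,"turn":0},{"dz":0,"dx":0,"dy":0,"turn":0},{"dz":0,"dx":0,"dy":0,"turn":0}]'

```text
time_s: 9.7
eef_pos: [0.4964, 0.2514, 0.1114]
tool_rot: [0.5, -0.5, -0.5, 0.501]
ft_force: [0.4, -0.6, -0.5]
finger_gap: 0.0284
```

Run:
```python
from h import *
shot('scene','s3.png',(220,80,360,200),5)
shot('top','t3.png',(190,140,330,240),5)
```

```text
(no output)
```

View pics/s3.png

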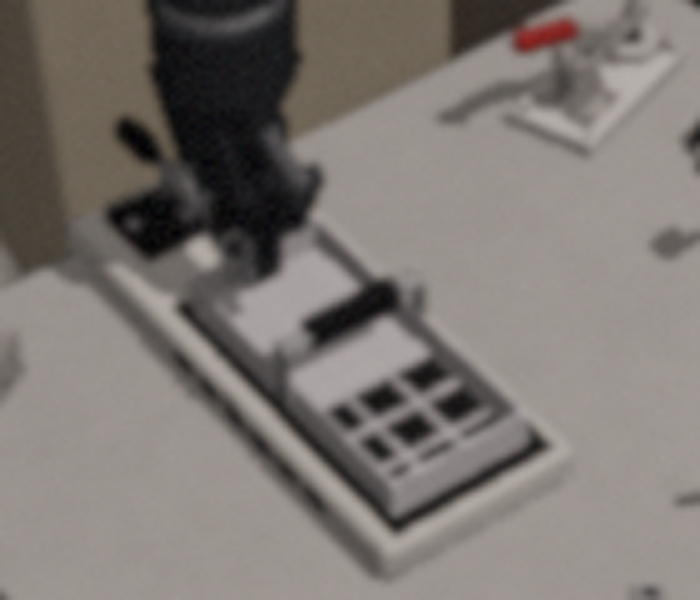

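View pics/t3.png

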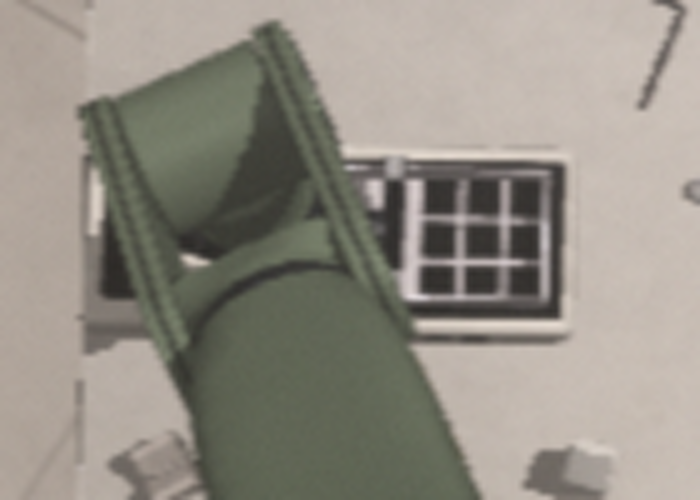

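Run:
```python
from h import *
f=lambda X,Y,z: np.round(px2w('top',(189.5+(X+.5)/5,139.5+(Y+.5)/5),z),4)
print(f(549,238,.061),f(480,172,.061),f(480,303,.061),f(395,180,.085))
g=lambda X,Y,z: np.round(px2w('scene',(219.5+(X+.5)/5,79.5+(Y+.5)/5),z),4)
print('bar ends',g(312,330,.088),g(388,292,.088)); print('corners',g(394,487,.061),g(525,410,.061), 'plate',g(388,553,.033))
print('left wall inner top', g(187,292,.061))
for p in [(.497,.252,.061),(.521,.19,.091),(.476,.091,.061),(.566,.091,.061),(.476,.29,.061),(.566,.29,.061)]: print(p,(w2px('scene',p)-[219.5,79.5])*5,(w2px('top',p)-[189.5,139.5])*5)
```

```text
[0.5221 0.0909 0.061 ] [0.5663 0.1377 0.061 ] [0.4777 0.1353 0.061 ] [0.5543 0.1913 0.085 ]
bar ends [0.4976 0.1881 0.088 ] [0.5474 0.1874 0.088 ]
corners [0.4794 0.09   0.061 ] [0.568  0.0925 0.061 ] plate [0.4639 0.0752 0.033 ]
left wall inner top [0.4745 0.2796 0.061 ]
(0.497, 0.252, 0.061) [248.52730407 302.72709396] [304.31621137 272.29145089]
(0.521, 0.19, 0.091) [345.90862202 306.12485707] [394.89229334 228.2360342 ]
(0.476, 0.091, 0.061) [388.03193663 489.28419483] [547.75971927 306.96621211]
(0.566, 0.091, 0.061) [524.334363   413.78419613] [550.74518682 173.86695068]
(0.476, 0.29, 0.061) [179.72391371 281.32955639] [245.27358173 302.78291294]
(0.566, 0.29, 0.061) [311.20729981 216.79381124] [251.29621101 169.72097815]
```

Call:
carry_out --commands '[{"dz":0,"dx":-0.3,"dy":2.3,"turn":0},{"dz":0,"dx":0,"dy":2.4,"turn":0},{"dz":0,"dx":0,"dy":0,"turn":0},{"dz":0,"dx":0,"dy":0,"turn":0}]'

```text
time_s: 10.13
eef_pos: [0.4974, 0.2476, 0.065]
tool_rot: [0.5, -0.5, -0.5, 0.5]
ft_force: [-0.4, -0.5, 0.1]
finger_gap: 0.0287
```

Call:
carry_out --commands '[{"dz":0,"dx":0,"dy":0,"turn":0},{"dz":0,"dx":0,"dy":0,"turn":0},{"dz":0,"dx":0,"dy":0,"turn":0},{"dz":0,"dx":0,"dy":-1.5,"turn":0},{"dz":0,"dx":0,"dy":-3.5,"turn":0},{"dz":0,"dx":0,"dy":-3.5,"turn":0}]' --jaw 0.13

```text
time_s: 10.63
eef_pos: [0.4963, 0.2482, 0.1498]
tool_rot: [0.5, -0.499, -0.499, 0.501]
ft_force: [0.9, 0.6, -0.8]
finger_gap: 0.0371
```

Call:
carry_out --commands '[{"dz":0.614,"dx":-3.88,"dy":0,"turn":0},{"dz":0.614,"dx":-3.88,"dy":0,"turn":0},{"dz":0.614,"dx":-3.88,"dy":0,"turn":0},{"dz":0.614,"dx":-3.88,"dy":0,"turn":0},{"dz":0.614,"dx":-3.88,"dy":0,"turn":0},{"dz":0.614,"dx":-3.88,"dy":0,"turn":0},{"dz":0.614,"dx":-3.88,"dy":0,"turn":0},{"dz":0.614,"dx":-3.88,"dy":0,"turn":0},{"dz":0.614,"dx":-3.88,"dy":0,"turn":0},{"dz":0,"dx":0,"dy":3.9,"turn":0},{"dz":0,"dx":0,"dy":3.9,"turn":0},{"dz":0,"dx":0,"dy":0,"turn":0},{"dz":0,"dx":0,"dy":0,"turn":0}]' --jaw -0.3

```text
time_s: 11.72
eef_pos: [0.441, -0.1004, 0.0708]
tool_rot: [0.501, -0.499, -0.499, 0.501]
ft_force: [-0.4, 0.4, -0.1]
finger_gap: 0.0554
```

Run:
```python
from h import *
shot('scene','s4.png',(220,90,420,360),2.2)
s=ctrl.get_state();print(s['eef_pos'],s['finger_gap'],s['time_s'])
```

```text
[ 0.44266525 -0.10048302  0.07223888] 0.05533243036575639 11.7667
```

View pics/s4.png

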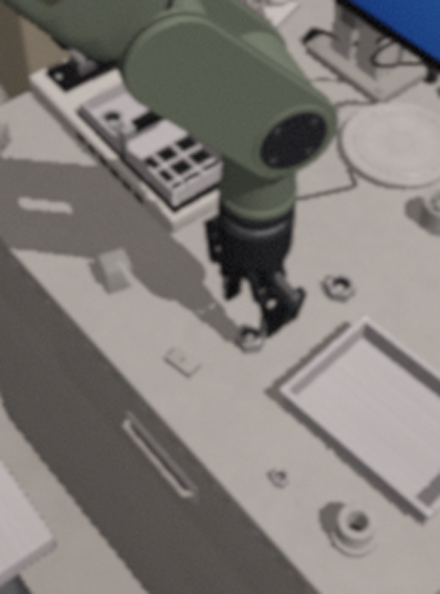

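Call:
carry_out --commands '[{"dz":0,"dx":0,"dy":2.4,"turn":0},{"dz":0,"dx":0,"dy":2.3,"turn":0},{"dz":0,"dx":0,"dy":0,"turn":0}]'

```text
time_s: 12.02
eef_pos: [0.4419, -0.0998, 0.024]
tool_rot: [0.5, -0.499, -0.5, 0.501]
ft_force: [-0.5, 0.0, -0.7]
finger_gap: 0.0556
```

Call:
carry_out --commands '[{"dz":0,"dx":0,"dy":0,"turn":0},{"dz":0,"dx":0,"dy":0,"turn":0},{"dz":0,"dx":0,"dy":0,"turn":0},{"dz":0,"dx":0,"dy":0,"turn":0},{"dz":0,"dx":0,"dy":0,"turn":0},{"dz":0,"dx":0,"dy":0,"turn":0}]' --jaw 1

```text
time_s: 12.52
eef_pos: [0.4438, -0.1006, 0.0267]
tool_rot: [-0.499, 0.501, 0.501, -0.499]
ft_force: [-1.2, 2.3, 6.8]
finger_gap: 0.0309
```

Call:
carry_out --commands '[{"dz":0,"dx":0,"dy":-3.6,"turn":0},{"dz":0,"dx":0,"dy":-3.7,"turn":0},{"dz":0,"dx":0,"dy":-3.7,"turn":0},{"dz":-1.16,"dx":3.88,"dy":0,"turn":0},{"dz":-1.16,"dx":3.88,"dy":0,"turn":0},{"dz":-1.16,"dx":3.88,"dy":0,"turn":0},{"dz":-1.16,"dx":3.88,"dy":0,"turn":0},{"dz":-1.16,"dx":3.88,"dy":0,"turn":0},{"dz":-1.16,"dx":3.88,"dy":0,"turn":0},{"dz":-1.16,"dx":3.88,"dy":0,"turn":0},{"dz":-1.16,"dx":3.88,"dy":0,"turn":0},{"dz":-1.16,"dx":3.88,"dy":0,"turn":0},{"dz":0,"dx":0,"dy":2.0,"turn":0},{"dz":0,"dx":0,"dy":0,"turn":0},{"dz":0,"dx":0,"dy":0,"turn":0}]'

```text
time_s: 13.77
eef_pos: [0.5457, 0.2486, 0.1146]
tool_rot: [0.5, -0.5, -0.5, 0.501]
ft_force: [0.4, -0.9, -0.7]
finger_gap: 0.0311
```

Call:
carry_out --commands '[{"dz":0,"dx":0,"dy":2.3,"turn":0},{"dz":0,"dx":0,"dy":2.4,"turn":0},{"dz":0,"dx":0,"dy":0,"turn":0},{"dz":0,"dx":0,"dy":0,"turn":0}]'

```text
time_s: 14.1
eef_pos: [0.5466, 0.2475, 0.0685]
tool_rot: [-0.5, 0.5, 0.5, -0.5]
ft_force: [-0.1, -0.4, -0.7]
finger_gap: 0.0309
```

Call:
carry_out --commands '[{"dz":0,"dx":0,"dy":0,"turn":0},{"dz":0,"dx":0,"dy":0,"turn":0},{"dz":0,"dx":0,"dy":0,"turn":0},{"dz":0,"dx":0,"dy":-1.5,"turn":0},{"dz":0,"dx":0,"dy":-3.5,"turn":0},{"dz":0,"dx":0,"dy":-3.5,"turn":0}]' --jaw 0.11

```text
time_s: 14.6
eef_pos: [0.5456, 0.2481, 0.1524]
tool_rot: [0.5, -0.5, -0.499, 0.501]
ft_force: [0.2, 1.2, -0.5]
finger_gap: 0.0379
```

Call:
carry_out --commands '[{"dz":-0.25,"dx":-3.96,"dy":0,"turn":0},{"dz":-0.25,"dx":-3.96,"dy":0,"turn":0},{"dz":-0.25,"dx":-3.96,"dy":0,"turn":0},{"dz":-0.25,"dx":-3.96,"dy":0,"turn":0},{"dz":-0.25,"dx":-3.96,"dy":0,"turn":0},{"dz":-0.25,"dx":-3.96,"dy":0,"turn":0},{"dz":-0.25,"dx":-3.96,"dy":0,"turn":0},{"dz":-0.25,"dx":-3.96,"dy":0,"turn":0},{"dz":-0.25,"dx":-3.96,"dy":0,"turn":0},{"dz":0,"dx":0,"dy":4.0,"turn":0},{"dz":0,"dx":0,"dy":4.1,"turn":0},{"dz":0,"dx":0,"dy":0,"turn":0},{"dz":0,"dx":0,"dy":0,"turn":0}]' --jaw -0.3

```text
time_s: 15.68
eef_pos: [0.5677, -0.1077, 0.0703]
tool_rot: [0.501, -0.499, -0.499, 0.501]
ft_force: [0.9, -0.1, 0.5]
finger_gap: 0.0553
```

Run:
```python
from h import *
shot('scene','s5.png',(220,90,420,360),2.2)
shot('top','t5.png',(190,140,460,260),2.9)
```

```text
(no output)
```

View pics/s5.png

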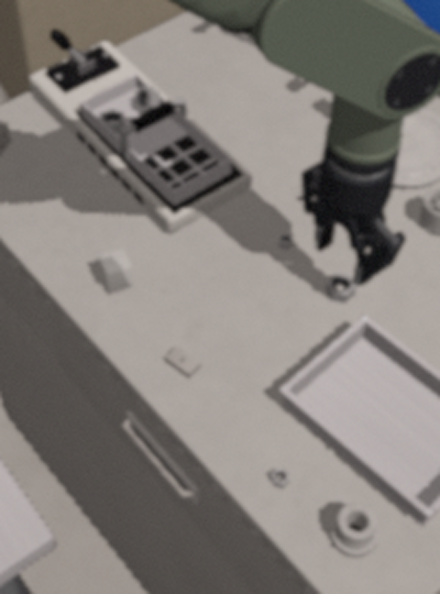

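View pics/t5.png

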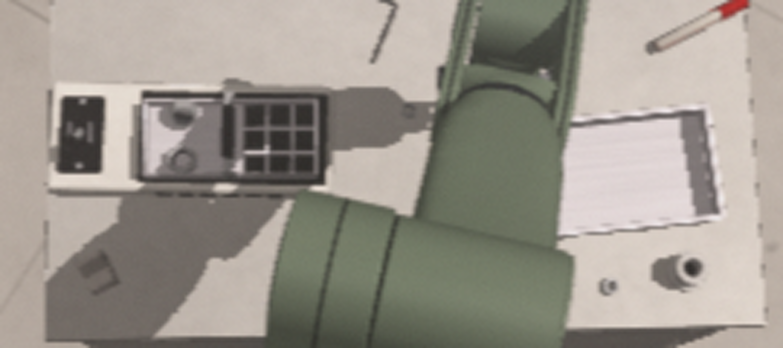

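Call:
carry_out --commands '[{"dz":0,"dx":0,"dy":2.2,"turn":0},{"dz":0,"dx":0,"dy":2.2,"turn":0},{"dz":0,"dx":0,"dy":0,"turn":0}]'

```text
time_s: 16.03
eef_pos: [0.5685, -0.107, 0.0269]
tool_rot: [0.5, -0.499, -0.5, 0.501]
ft_force: [-0.2, 0.2, -0.8]
finger_gap: 0.0557
```

Call:
carry_out --commands '[{"dz":0,"dx":0,"dy":0,"turn":0},{"dz":0,"dx":0,"dy":0,"turn":0},{"dz":0,"dx":0,"dy":0,"turn":0},{"dz":0,"dx":0,"dy":0,"turn":0},{"dz":0,"dx":0,"dy":0,"turn":0},{"dz":0,"dx":0,"dy":0,"turn":0}]' --jaw 1

```text
time_s: 16.53
eef_pos: [0.5708, -0.1078, 0.03]
tool_rot: [-0.499, 0.501, 0.501, -0.499]
ft_force: [-0.3, 1.3, 7.1]
finger_gap: 0.0281
```

Call:
carry_out --commands '[{"dz":0,"dx":0,"dy":-3.7,"turn":0},{"dz":0,"dx":0,"dy":-3.7,"turn":0},{"dz":0,"dx":0,"dy":-3.7,"turn":0},{"dz":0,"dx":0,"dy":0,"turn":0.1208},{"dz":0,"dx":0,"dy":0,"turn":0.1208},{"dz":0,"dx":0,"dy":0,"turn":0.1208},{"dz":0,"dx":0,"dy":0,"turn":0.1208},{"dz":0,"dx":0,"dy":0,"turn":0.1208},{"dz":0,"dx":0,"dy":0,"turn":0.1208},{"dz":0,"dx":0,"dy":0,"turn":0.1208},{"dz":0,"dx":0,"dy":0,"turn":0.1208},{"dz":0,"dx":0,"dy":0,"turn":0.1208},{"dz":0,"dx":0,"dy":0,"turn":0.1208},{"dz":0,"dx":0,"dy":0,"turn":0.1208},{"dz":0,"dx":0,"dy":0,"turn":0.1208},{"dz":0,"dx":0,"dy":0,"turn":0.1208},{"dz":0,"dx":0,"dy":0,"turn":0}]'

```text
time_s: 17.95
eef_pos: [0.5695, -0.1078, 0.1397]
tool_rot: [-0.707, 0.707, 0.0, 0.001]
ft_force: [0.4, -0.6, -0.5]
finger_gap: 0.028
```

Call:
carry_out --commands '[{"dz":3.62,"dx":-0.504,"dy":0,"turn":0},{"dz":3.62,"dx":-0.504,"dy":0,"turn":0},{"dz":3.62,"dx":-0.504,"dy":0,"turn":0},{"dz":3.62,"dx":-0.504,"dy":0,"turn":0},{"dz":3.62,"dx":-0.504,"dy":0,"turn":0},{"dz":3.62,"dx":-0.504,"dy":0,"turn":0},{"dz":3.62,"dx":-0.504,"dy":0,"turn":0},{"dz":3.62,"dx":-0.504,"dy":0,"turn":0},{"dz":3.62,"dx":-0.504,"dy":0,"turn":0},{"dz":0,"dx":0,"dy":0,"turn":0},{"dz":0,"dx":0,"dy":0,"turn":0}]'

```text
time_s: 18.87
eef_pos: [0.5234, 0.2198, 0.1391]
tool_rot: [0.707, -0.707, -0.003, 0.002]
ft_force: [-0.1, -1.5, -1.5]
finger_gap: 0.0279
```

Run:
```python
from h import *
shot('scene','s6.png',(220,80,360,200),5)
```

```text
(no output)
```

View pics/s6.png

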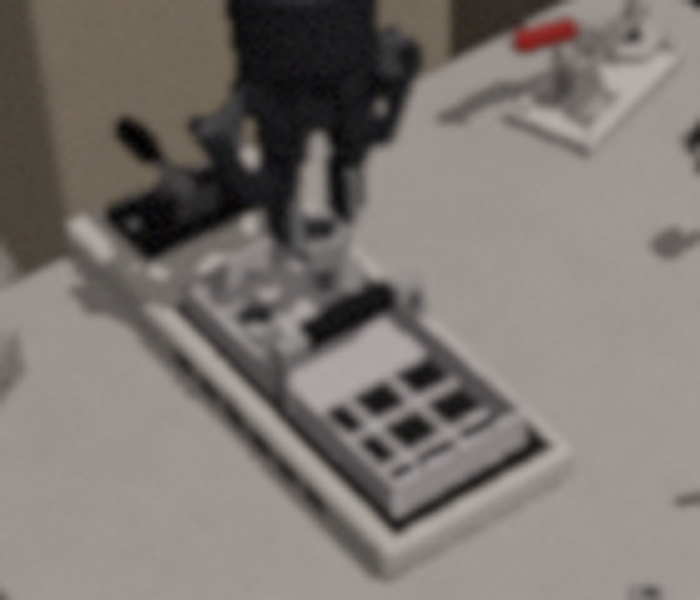

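Call:
carry_out --commands '[{"dz":0,"dx":0,"dy":2.2,"turn":0},{"dz":0,"dx":0,"dy":2.3,"turn":0},{"dz":0,"dx":0,"dy":2.3,"turn":0},{"dz":0,"dx":0,"dy":0,"turn":0},{"dz":0,"dx":0,"dy":0,"turn":0}]'

```text
time_s: 19.33
eef_pos: [0.5233, 0.2165, 0.07]
tool_rot: [-0.707, 0.707, -0.001, -0.001]
ft_force: [1.1, -0.0, -0.3]
finger_gap: 0.0276
```

Call:
carry_out --commands '[{"dz":0,"dx":0,"dy":0,"turn":0},{"dz":0,"dx":0,"dy":0,"turn":0},{"dz":0,"dx":0,"dy":0,"turn":0},{"dz":0,"dx":0,"dy":-1.5,"turn":0},{"dz":0,"dx":0,"dy":-3.5,"turn":0},{"dz":0,"dx":0,"dy":-3.5,"turn":0}]' --jaw 0.13

```text
time_s: 19.83
eef_pos: [0.5228, 0.2176, 0.156]
tool_rot: [-0.707, 0.707, -0.0, -0.001]
ft_force: [0.7, 0.8, 0.5]
finger_gap: 0.0372
```

Call:
carry_out --commands '[{"dz":-3.84,"dx":0.733,"dy":0,"turn":0},{"dz":-3.84,"dx":0.733,"dy":0,"turn":0},{"dz":-3.84,"dx":0.733,"dy":0,"turn":0},{"dz":-3.84,"dx":0.733,"dy":0,"turn":0},{"dz":-3.84,"dx":0.733,"dy":0,"turn":0},{"dz":-3.84,"dx":0.733,"dy":0,"turn":0},{"dz":0,"dx":0,"dy":4.1,"turn":0},{"dz":0,"dx":0,"dy":4.0,"turn":0},{"dz":0,"dx":0,"dy":0,"turn":0},{"dz":0,"dx":0,"dy":0,"turn":0}]' --jaw -0.06

```text
time_s: 20.67
eef_pos: [0.5666, -0.0124, 0.0737]
tool_rot: [0.707, -0.707, 0.001, 0.002]
ft_force: [1.3, 0.5, 0.6]
finger_gap: 0.045
```

Run:
```python
from h import *
shot('scene','s7.png',(220,90,420,360),2.2)
shot('top','t7.png',(190,140,460,260),2.9)
```

```text
(no output)
```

View pics/s7.png

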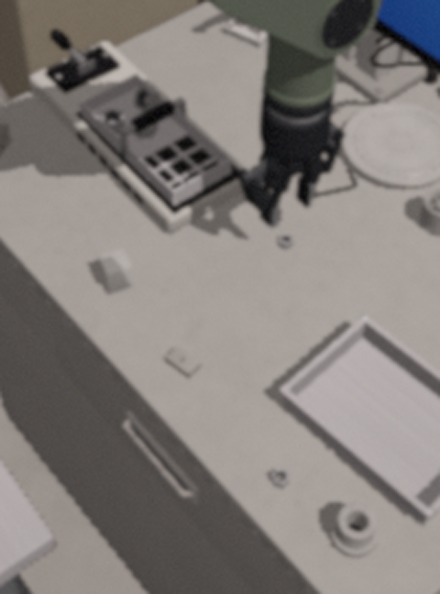

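View pics/t7.png

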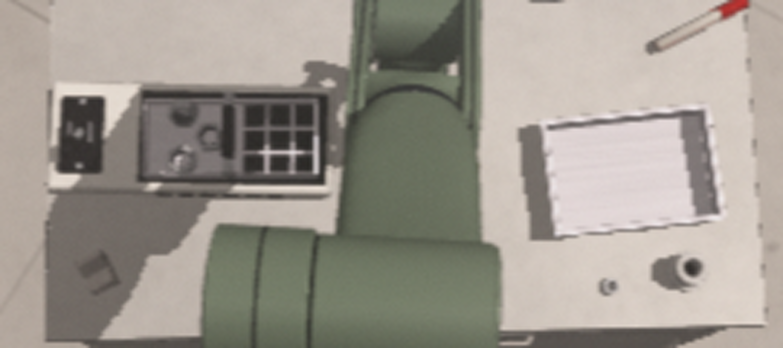

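Call:
carry_out --commands '[{"dz":0,"dx":0,"dy":2.6,"turn":0},{"dz":0,"dx":0,"dy":2.6,"turn":0},{"dz":0,"dx":0,"dy":0,"turn":0}]'

```text
time_s: 21.02
eef_pos: [0.5666, -0.0117, 0.0213]
tool_rot: [0.707, -0.707, 0.0, 0.002]
ft_force: [-1.4, 0.7, -0.4]
finger_gap: 0.0451
```

Call:
carry_out --commands '[{"dz":0,"dx":0,"dy":0,"turn":0},{"dz":0,"dx":0,"dy":0,"turn":0},{"dz":0,"dx":0,"dy":0,"turn":0},{"dz":0,"dx":0,"dy":0,"turn":0},{"dz":0,"dx":0,"dy":0,"turn":0},{"dz":0,"dx":0,"dy":0,"turn":0}]' --jaw 1

```text
time_s: 21.52
eef_pos: [0.5695, -0.0123, 0.025]
tool_rot: [0.707, -0.707, -0.002, -0.002]
ft_force: [-0.3, -0.1, 7.4]
finger_gap: -0.0001
```

Call:
carry_out --commands '[{"dz":0,"dx":0,"dy":-3.0,"turn":0},{"dz":0,"dx":0,"dy":-3.0,"turn":0},{"dz":0,"dx":0,"dy":0,"turn":0},{"dz":0,"dx":0,"dy":0,"turn":0}]' --jaw -0.06

```text
time_s: 21.85
eef_pos: [0.5695, -0.0124, 0.0854]
tool_rot: [-0.707, 0.707, 0.003, 0.002]
ft_force: [0.4, 0.3, -0.6]
finger_gap: 0.0451
```

Run:
```python
from h import *
shot('scene','s8.png',(290,130,410,230),6)
print(ctrl.get_state()['eef_pos'])
```

```text
[ 0.56822373 -0.01235831  0.08378509]
```

View pics/s8.png

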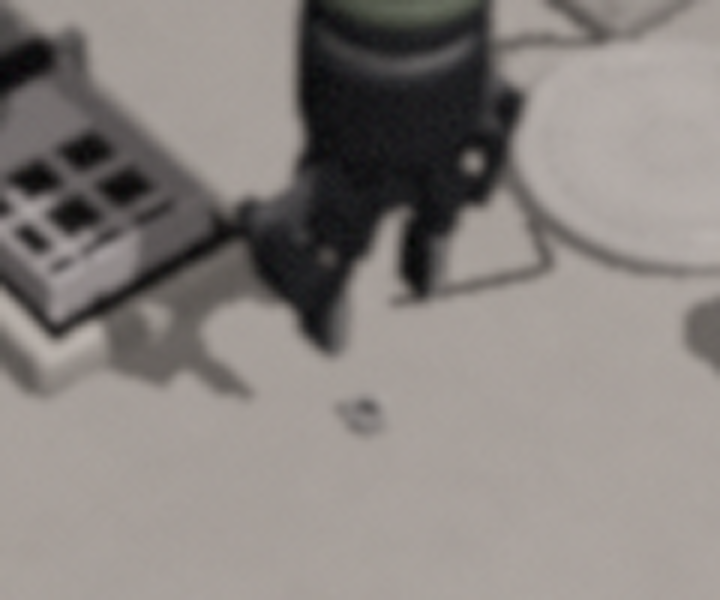

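Run:
```python
from h import *
print(px2w('scene',(289.5+362/6,129.5+413/6),.008), px2w('scene',(289.5+362/6,129.5+413/6),.004))
vision.read_camera('scene')
for i in range(2):
  for q in ('small_1_centre',):
    print([(np.round(px2w('scene',d['xy'],.004),3),d['confidence']) for d in vision.mark_of('scene',q)])
s=ctrl.get_state();print(s['eef_pos'])
# project a reference: fingertip expected
print((w2px('scene',s['eef_pos']-[0,0,.017])-[289.5,129.5])*6)
```

```text
[ 0.57011765 -0.01430166  0.008     ] [ 0.57246324 -0.01188652  0.004     ]
[(array([0.53 , 0.213, 0.004]), 0.74), (array([ 0.58 , -0.013,  0.004]), 0.61), (array([0.582, 0.298, 0.004]), 0.56)]
[(array([0.53 , 0.213, 0.004]), 0.74), (array([ 0.58 , -0.013,  0.004]), 0.61), (array([0.582, 0.298, 0.004]), 0.56)]
[ 0.5669613  -0.01232712  0.08161503]
[361.18486098 328.30723394]
```

Call:
carry_out --commands '[{"dz":0,"dx":0.3,"dy":3.1,"turn":0},{"dz":0,"dx":0,"dy":3.2,"turn":0},{"dz":0,"dx":0,"dy":0,"turn":0},{"dz":0,"dx":0,"dy":0,"turn":0}]'

```text
time_s: 22.38
eef_pos: [0.5695, -0.0123, 0.0174]
tool_rot: [0.707, -0.707, 0.001, 0.002]
ft_force: [0.3, 0.3, 0.4]
finger_gap: 0.0451
```

Call:
carry_out --commands '[{"dz":0,"dx":0,"dy":0,"turn":0},{"dz":0,"dx":0,"dy":0,"turn":0},{"dz":0,"dx":0,"dy":0,"turn":0},{"dz":0,"dx":0,"dy":0,"turn":0},{"dz":0,"dx":0,"dy":0,"turn":0},{"dz":0,"dx":0,"dy":0,"turn":0}]' --jaw 1 --force 30

```text
time_s: 22.88
eef_pos: [0.5707, -0.0124, 0.0195]
tool_rot: [0.707, -0.707, -0.0, 0.0]
ft_force: [0.1, -0.0, -0.7]
finger_gap: 0.016
```

Call:
carry_out --commands '[{"dz":0,"dx":0,"dy":-3.7,"turn":0},{"dz":0,"dx":0,"dy":-3.7,"turn":0},{"dz":0,"dx":0,"dy":-3.7,"turn":0},{"dz":3.84,"dx":-0.3,"dy":0,"turn":0},{"dz":3.84,"dx":-0.3,"dy":0,"turn":0},{"dz":3.84,"dx":-0.3,"dy":0,"turn":0},{"dz":3.84,"dx":-0.3,"dy":0,"turn":0},{"dz":3.84,"dx":-0.3,"dy":0,"turn":0},{"dz":3.84,"dx":-0.3,"dy":0,"turn":0},{"dz":0,"dx":0,"dy":0,"turn":0},{"dz":0,"dx":0,"dy":0,"turn":0},{"dz":0,"dx":0,"dy":2.4,"turn":0},{"dz":0,"dx":0,"dy":2.3,"turn":0},{"dz":0,"dx":0,"dy":0,"turn":0},{"dz":0,"dx":0,"dy":0,"turn":0}]'

```text
time_s: 24.13
eef_pos: [0.5519, 0.2165, 0.0825]
tool_rot: [-0.707, 0.708, -0.001, -0.001]
ft_force: [-0.8, -0.7, -0.1]
finger_gap: 0.016
```

Run:
```python
from h import *
shot('scene','s9.png',(220,80,360,200),5)
```

```text
(no output)
```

View pics/s9.png

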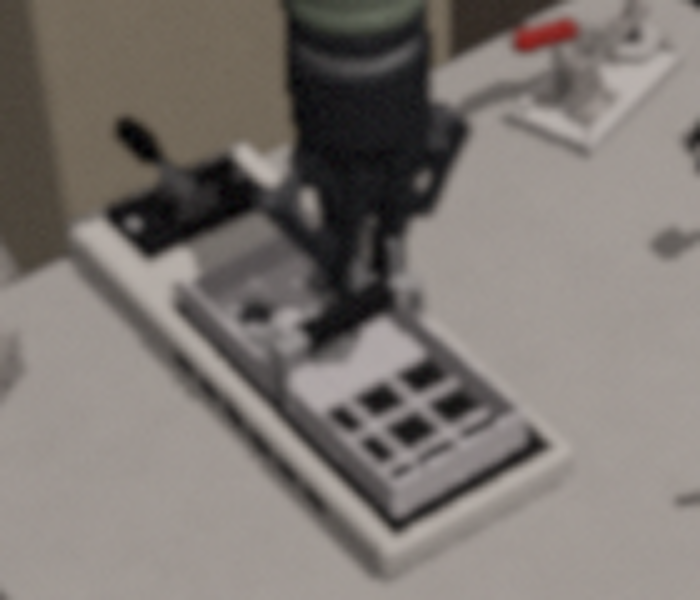

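Call:
carry_out --commands '[{"dz":0,"dx":0,"dy":0,"turn":0},{"dz":0,"dx":0,"dy":0,"turn":0},{"dz":0,"dx":0,"dy":0,"turn":0},{"dz":0,"dx":0,"dy":-3.5,"turn":0},{"dz":0,"dx":0,"dy":-3.5,"turn":0},{"dz":0,"dx":0,"dy":0,"turn":0}]' --jaw 0.4

```text
time_s: 24.68
eef_pos: [0.5564, 0.2194, 0.1608]
tool_rot: [0.709, -0.705, -0.005, -0.005]
ft_force: [1.1, 0.9, 0.7]
finger_gap: 0.0257
```

Run:
```python
from h import *
shot('scene','s10.png',(220,80,360,200),5)
shot('top','t10.png',(190,140,460,260),2.9)
s=ctrl.get_state();print({k:np.round(v,4) for k,v in s.items()})
```

```text
{'time_s': np.float64(24.7833), 'joint_positions': array([3.5640e-01, 4.1900e-01, 1.6571e+00, 1.0000e-04, 1.0604e+00,
       3.5580e-01]), 'qvel': array([ 0.0007,  0.0363,  0.0541, -0.0001, -0.0011,  0.0015]), 'tau': array([-7.00000e-03, -4.63550e+01, -2.25003e+01,  1.00000e-04,
       -6.77000e-02, -1.00000e-04]), 'eef_pos': array([0.5536, 0.2184, 0.1557]), 'tool_rot': array([ 0.7078, -0.7065, -0.0019, -0.0015]), 'ft_force': array([-0.5504,  0.6836, -0.9197]), 'moment': array([-0.0044,  0.0517, -0.0225]), 'finger_gap': np.float64(0.0252)}
```

View pics/s10.png

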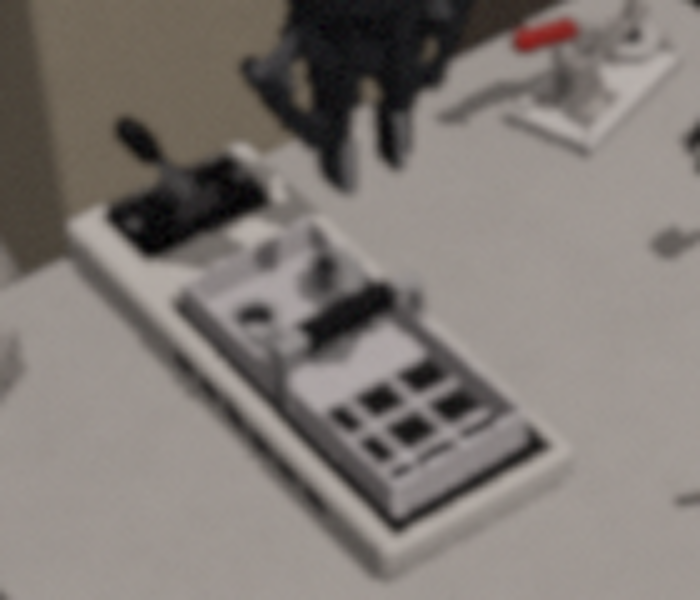

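View pics/t10.png

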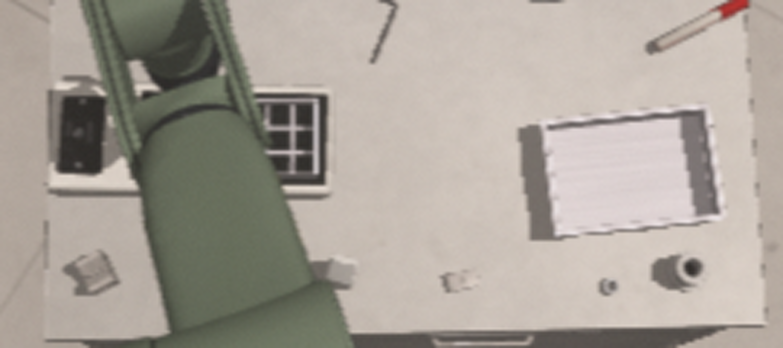

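Call:
carry_out --commands '[{"dz":-3.592,"dx":-1.458,"dy":0,"turn":0},{"dz":-3.592,"dx":-1.458,"dy":0,"turn":0},{"dz":-3.592,"dx":-1.458,"dy":0,"turn":0},{"dz":-3.592,"dx":-1.458,"dy":0,"turn":0},{"dz":-3.592,"dx":-1.458,"dy":0,"turn":0},{"dz":-3.592,"dx":-1.458,"dy":0,"turn":0},{"dz":-3.592,"dx":-1.458,"dy":0,"turn":0},{"dz":-3.592,"dx":-1.458,"dy":0,"turn":0},{"dz":-3.592,"dx":-1.458,"dy":0,"turn":0},{"dz":-3.592,"dx":-1.458,"dy":0,"turn":0},{"dz":-3.592,"dx":-1.458,"dy":0,"turn":0},{"dz":-3.592,"dx":-1.458,"dy":0,"turn":0},{"dz":-3.592,"dx":-1.458,"dy":0,"turn":0},{"dz":0,"dx":0,"dy":0,"turn":0},{"dz":0,"dx":0,"dy":4.1,"turn":0},{"dz":0,"dx":0,"dy":4.1,"turn":0},{"dz":0,"dx":0,"dy":0,"turn":0},{"dz":0,"dx":0,"dy":0,"turn":0}]' --jaw -0.06

```text
time_s: 26.28
eef_pos: [0.3617, -0.2476, 0.0698]
tool_rot: [0.709, -0.706, 0.002, 0.002]
ft_force: [-0.1, -0.9, 0.2]
finger_gap: 0.0452
```

Run:
```python
from h import *
shot('scene','s11.png',(220,90,440,360),2.2)
shot('top','t11.png',(190,140,460,260),2.9)
s=ctrl.get_state();print(s['eef_pos'])
```

```text
[ 0.3642101  -0.2492521   0.07247282]
```

View pics/s11.png

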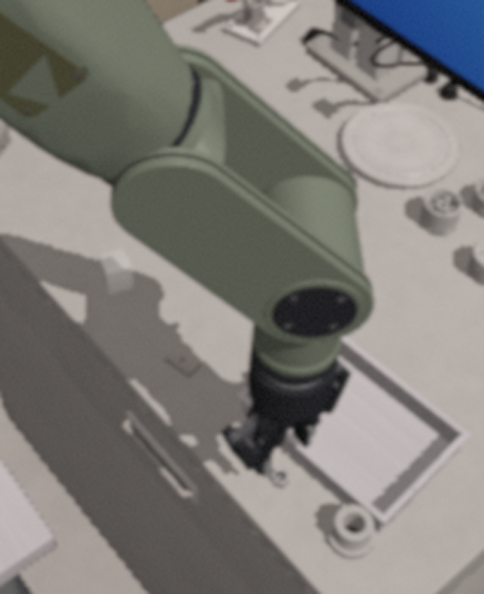

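View pics/t11.png

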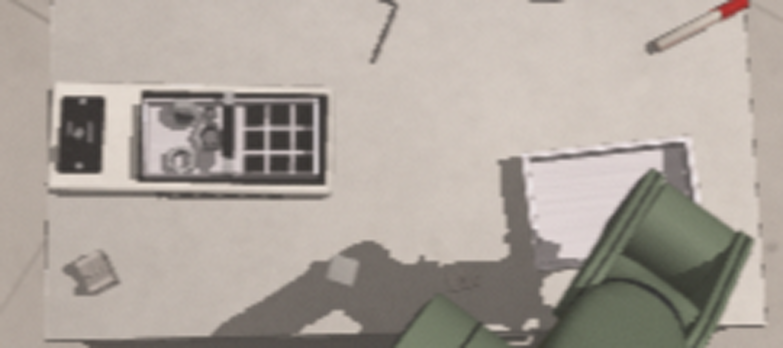

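Run:
```python
from h import *
f=lambda X,Y,z=.035: np.round(px2w('top',(189.5+X/2.9,139.5+Y/2.9),z),4)
print(f(525,158),f(690,139),f(540,270))
g=lambda X,Y,z=.035: np.round(px2w('scene',(219.5+X/2.2,89.5+Y/2.2),z),4)
print(g(464,435),g(343,343),g(380,518),'S2',g(279,477,.008))
shot('scene','s12.png',(310,230,440,340),6)
```

```text
[ 0.5078 -0.1469  0.035 ] [ 0.533  -0.3383  0.035 ] [ 0.3778 -0.1634  0.035 ]
[ 0.5305 -0.3361  0.035 ] [ 0.5086 -0.1788  0.035 ] [ 0.4014 -0.3499  0.035 ] S2 [ 0.3621 -0.2488  0.008 ]
```

View pics/s12.png

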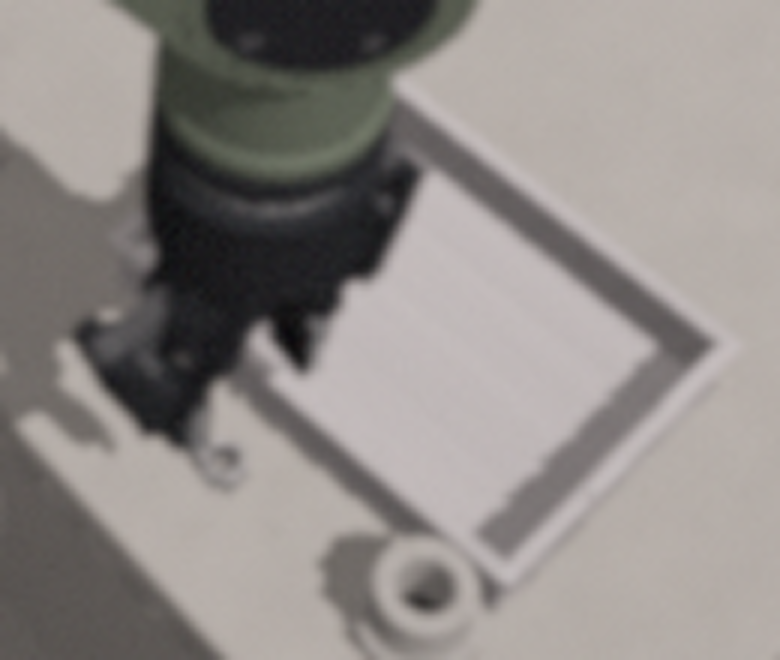

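Call:
carry_out --commands '[{"dz":0,"dx":0,"dy":0,"turn":-0.1208},{"dz":0,"dx":0,"dy":0,"turn":-0.1208},{"dz":0,"dx":0,"dy":0,"turn":-0.1208},{"dz":0,"dx":0,"dy":0,"turn":-0.1208},{"dz":0,"dx":0,"dy":0,"turn":-0.1208},{"dz":0,"dx":0,"dy":0,"turn":-0.1208},{"dz":0,"dx":0,"dy":0,"turn":-0.1208},{"dz":0,"dx":0,"dy":0,"turn":-0.1208},{"dz":0,"dx":0,"dy":0,"turn":-0.1208},{"dz":0,"dx":0,"dy":0,"turn":-0.1208},{"dz":0,"dx":0,"dy":0,"turn":-0.1208},{"dz":0,"dx":0,"dy":0,"turn":-0.1208},{"dz":0,"dx":0,"dy":0,"turn":-0.1208},{"dz":0,"dx":0,"dy":0,"turn":0},{"dz":0,"dx":0,"dy":0,"turn":0}]' --jaw 0.06

```text
time_s: 27.68
eef_pos: [0.3643, -0.2495, 0.0729]
tool_rot: [-0.499, 0.502, 0.5, -0.499]
ft_force: [-0.4, 0.3, -0.1]
finger_gap: 0.0401
```

Call:
carry_out --commands '[{"dz":0,"dx":0,"dy":2.6,"turn":0},{"dz":0,"dx":0,"dy":2.6,"turn":0},{"dz":0,"dx":0,"dy":0,"turn":0},{"dz":0,"dx":0,"dy":0,"turn":0}]'

```text
time_s: 28.02
eef_pos: [0.363, -0.2487, 0.0193]
tool_rot: [0.501, -0.5, -0.5, 0.5]
ft_force: [-0.4, -0.5, 0.5]
finger_gap: 0.04
```

Call:
carry_out --commands '[{"dz":0,"dx":0,"dy":0,"turn":0},{"dz":0,"dx":0,"dy":0,"turn":0},{"dz":0,"dx":0,"dy":0,"turn":0},{"dz":0,"dx":0,"dy":0,"turn":0},{"dz":0,"dx":0,"dy":0,"turn":0},{"dz":0,"dx":0,"dy":0,"turn":0}]' --jaw 1

```text
time_s: 28.52
eef_pos: [0.3642, -0.2497, 0.0207]
tool_rot: [-0.499, 0.501, 0.5, -0.5]
ft_force: [-1.3, -0.1, 6.2]
finger_gap: 0.0149
```

Call:
carry_out --commands '[{"dz":0,"dx":0,"dy":-3.7,"turn":0},{"dz":0,"dx":0,"dy":-3.7,"turn":0},{"dz":0,"dx":0,"dy":-3.7,"turn":0},{"dz":-1.012,"dx":3.592,"dy":0,"turn":0},{"dz":-1.012,"dx":3.592,"dy":0,"turn":0},{"dz":-1.012,"dx":3.592,"dy":0,"turn":0},{"dz":-1.012,"dx":3.592,"dy":0,"turn":0},{"dz":-1.012,"dx":3.592,"dy":0,"turn":0},{"dz":-1.012,"dx":3.592,"dy":0,"turn":0},{"dz":-1.012,"dx":3.592,"dy":0,"turn":0},{"dz":-1.012,"dx":3.592,"dy":0,"turn":0},{"dz":-1.012,"dx":3.592,"dy":0,"turn":0},{"dz":-1.012,"dx":3.592,"dy":0,"turn":0},{"dz":-1.012,"dx":3.592,"dy":0,"turn":0},{"dz":-1.012,"dx":3.592,"dy":0,"turn":0},{"dz":-1.012,"dx":3.592,"dy":0,"turn":0},{"dz":0,"dx":0,"dy":0,"turn":0}]'

```text
time_s: 29.93
eef_pos: [0.4972, 0.2238, 0.1312]
tool_rot: [-0.499, 0.499, 0.503, -0.499]
ft_force: [-0.2, 0.2, -0.7]
finger_gap: 0.0155
```

Call:
carry_out --commands '[{"dz":0,"dx":0,"dy":0,"turn":0.1208},{"dz":0,"dx":0,"dy":0,"turn":0.1208},{"dz":0,"dx":0,"dy":0,"turn":0.1208},{"dz":0,"dx":0,"dy":0,"turn":0.1208},{"dz":0,"dx":0,"dy":0,"turn":0.1208},{"dz":0,"dx":0,"dy":0,"turn":0.1208},{"dz":0,"dx":0,"dy":0,"turn":0.1208},{"dz":0,"dx":0,"dy":0,"turn":0.1208},{"dz":0,"dx":0,"dy":0,"turn":0.1208},{"dz":0,"dx":0,"dy":0,"turn":0.1208},{"dz":0,"dx":0,"dy":0,"turn":0.1208},{"dz":0,"dx":0,"dy":0,"turn":0.1208},{"dz":0,"dx":0,"dy":0,"turn":0.1208},{"dz":0,"dx":0,"dy":0,"turn":0},{"dz":0,"dx":0,"dy":0,"turn":0}]'

```text
time_s: 31.18
eef_pos: [0.4946, 0.2176, 0.1307]
tool_rot: [0.707, -0.707, -0.001, 0.001]
ft_force: [1.0, -0.5, 0.4]
finger_gap: 0.0154
```

Run:
```python
from h import *
shot('scene','s13.png',(220,80,360,200),5)
s=ctrl.get_state();print(s['eef_pos'],s['finger_gap'])
```

```text
[0.49465573 0.21765134 0.13066416] 0.015460976447424786
```

View pics/s13.png

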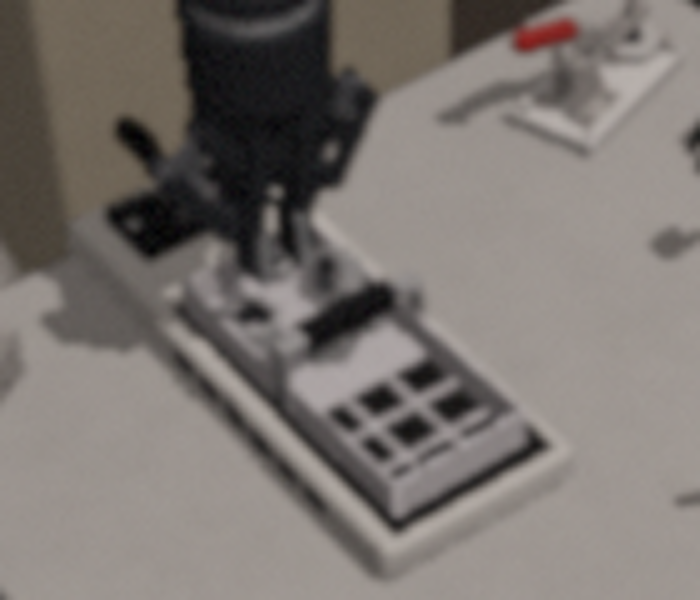

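Call:
carry_out --commands '[{"dz":0,"dx":0.2,"dy":2.4,"turn":0},{"dz":0,"dx":0,"dy":2.4,"turn":0},{"dz":0,"dx":0,"dy":0,"turn":0},{"dz":0,"dx":0,"dy":0,"turn":0}]'

```text
time_s: 31.57
eef_pos: [0.496, 0.2176, 0.0817]
tool_rot: [-0.707, 0.707, -0.0, -0.002]
ft_force: [0.6, 0.8, 0.7]
finger_gap: 0.0154
```

Call:
carry_out --commands '[{"dz":0,"dx":0,"dy":0,"turn":0},{"dz":0,"dx":0,"dy":0,"turn":0},{"dz":0,"dx":0,"dy":0,"turn":0},{"dz":0,"dx":0,"dy":0,"turn":0},{"dz":0,"dx":0,"dy":-3.0,"turn":0},{"dz":0,"dx":0,"dy":-3.0,"turn":0},{"dz":0,"dx":0,"dy":-3.0,"turn":0},{"dz":-3.5,"dx":0,"dy":0,"turn":0},{"dz":-3.5,"dx":0,"dy":0,"turn":0},{"dz":-3.5,"dx":0,"dy":0,"turn":0},{"dz":-3.5,"dx":0,"dy":0,"turn":0},{"dz":0,"dx":0,"dy":0,"turn":0}]' --jaw 0.4

```text
time_s: 32.57
eef_pos: [0.4964, 0.0733, 0.1729]
tool_rot: [-0.706, 0.708, -0.001, 0.001]
ft_force: [-0.3, 0.3, 0.2]
finger_gap: 0.0259
```

Run:
```python
from h import *
shot('scene','s14.png',(220,80,360,200),5)
shot('top','t14.png',(190,140,330,240),5)
shot('top','t14b.png',(190,140,460,260),2.9)
```

```text
(no output)
```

View pics/s14.png

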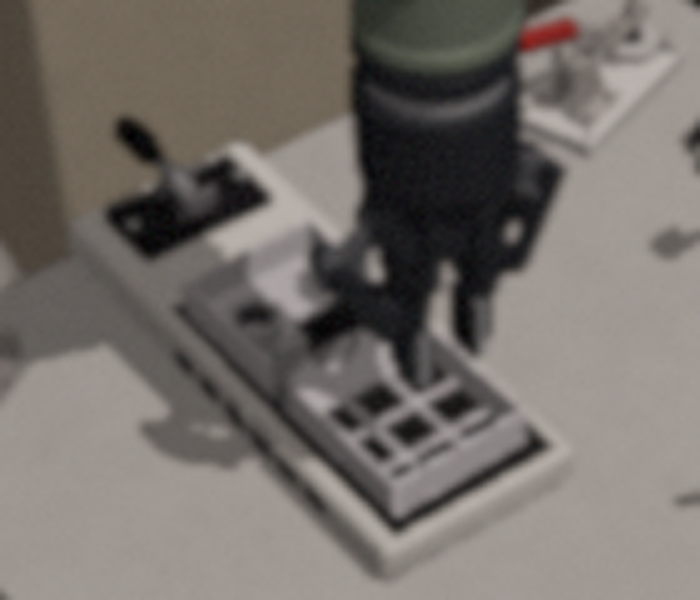

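View pics/t14.png

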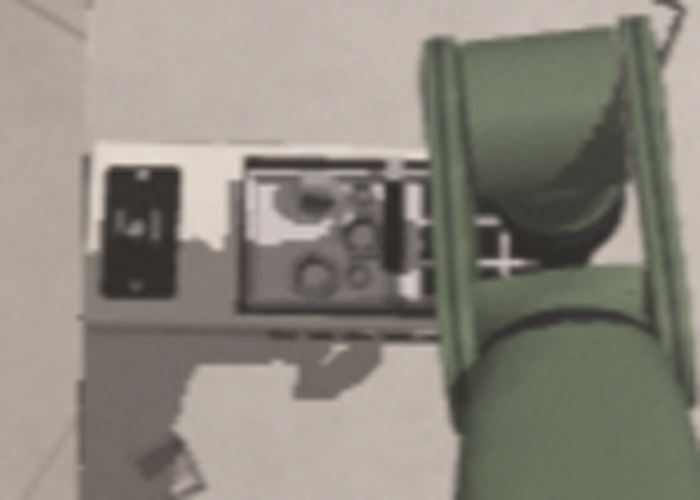

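View pics/t14b.png

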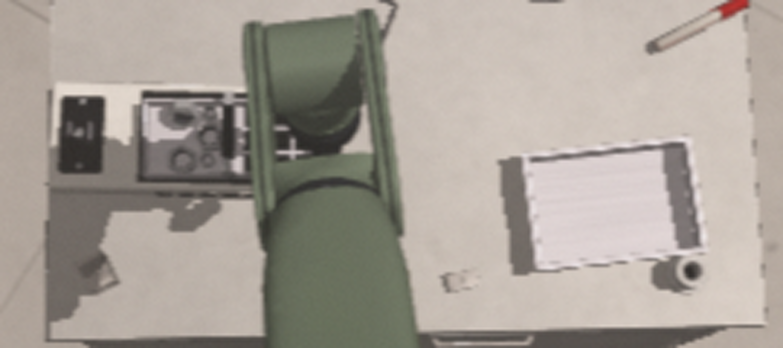

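Call:
carry_out --commands '[{"dz":0,"dx":0,"dy":0,"turn":-0.1208},{"dz":0,"dx":0,"dy":0,"turn":-0.1208},{"dz":0,"dx":0,"dy":0,"turn":-0.1208},{"dz":0,"dx":0,"dy":0,"turn":-0.1208},{"dz":0,"dx":0,"dy":0,"turn":-0.1208},{"dz":0,"dx":0,"dy":0,"turn":-0.1208},{"dz":0,"dx":0,"dy":0,"turn":-0.1208},{"dz":0,"dx":0,"dy":0,"turn":-0.1208},{"dz":0,"dx":0,"dy":0,"turn":-0.1208},{"dz":0,"dx":0,"dy":0,"turn":-0.1208},{"dz":0,"dx":0,"dy":0,"turn":-0.1208},{"dz":0,"dx":0,"dy":0,"turn":-0.1208},{"dz":0,"dx":0,"dy":0,"turn":-0.1208},{"dz":-0.883,"dx":3.72,"dy":0,"turn":0},{"dz":-0.883,"dx":3.72,"dy":0,"turn":0},{"dz":-0.883,"dx":3.72,"dy":0,"turn":0},{"dz":0,"dx":0,"dy":2,"turn":0},{"dz":0,"dx":0,"dy":2,"turn":0},{"dz":0,"dx":0,"dy":0,"turn":0},{"dz":0,"dx":0,"dy":0,"turn":0}]' --jaw 0.15

```text
time_s: 34.38
eef_pos: [0.5224, 0.1907, 0.1316]
tool_rot: [0.5, -0.499, -0.5, 0.501]
ft_force: [-0.1, 0.0, -0.6]
finger_gap: 0.0366
```

Run:
```python
from h import *
shot('scene','s15.png',(220,80,360,200),5)
s=ctrl.get_state();print(s['eef_pos'],s['finger_gap'],s['tool_rot'],s['joint_positions'])
```

```text
[0.52325366 0.19050678 0.13268317] 0.03638413773661875 [-0.49966168  0.4995781   0.50047418 -0.50028544] [ 3.28389370e-01  3.89668822e-01  1.77356675e+00  2.70050949e-04
  9.78169907e-01 -1.24407761e+00]
```

View pics/s15.png

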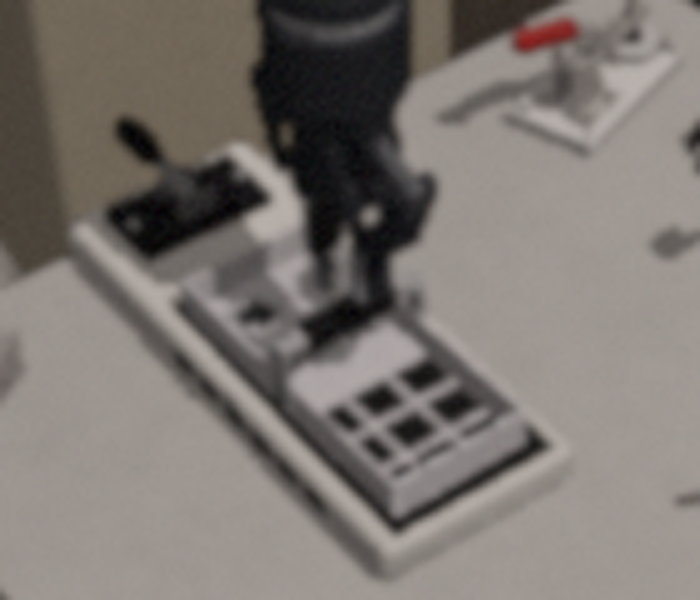

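Call:
carry_out --commands '[{"dz":0,"dx":0,"dy":2.5,"turn":0},{"dz":0,"dx":0,"dy":2.5,"turn":0},{"dz":0,"dx":0,"dy":0,"turn":0},{"dz":0,"dx":0,"dy":0,"turn":0}]'

```text
time_s: 34.77
eef_pos: [0.5233, 0.1895, 0.0828]
tool_rot: [0.5, -0.5, -0.5, 0.5]
ft_force: [0.3, 0.5, 0.4]
finger_gap: 0.0361
```

Call:
carry_out --commands '[{"dz":0,"dx":0,"dy":0,"turn":0},{"dz":0,"dx":0,"dy":0,"turn":0},{"dz":0,"dx":0,"dy":0,"turn":0},{"dz":0,"dx":0,"dy":0,"turn":0},{"dz":0,"dx":0,"dy":0,"turn":0},{"dz":0,"dx":0,"dy":0,"turn":0},{"dz":0,"dx":0,"dy":0,"turn":0}]' --jaw 1 --force 100

```text
time_s: 35.35
eef_pos: [0.5248, 0.1903, 0.0847]
tool_rot: [-0.499, 0.501, 0.502, -0.498]
ft_force: [-1.6, 1.8, 6.8]
finger_gap: 0.0121
```

Run:
```python
from h import *
shot('scene','s16.png',(220,80,360,200),5)
shot('top','t16.png',(190,140,460,260),2.9)
s=ctrl.get_state();print(s['eef_pos'],s['finger_gap'])
f=lambda X,Y,z=.035: px2w('top',(189.5+X/2.9,139.5+Y/2.9),z)
P=[f(525,157),f(689,138),f(708,250),f(538,269)];print(np.round(P,3),np.mean(P,0))
```

```text
[0.52475458 0.19026667 0.08474659] 0.01201486842412786
[[ 0.509 -0.147  0.035]
 [ 0.534 -0.337  0.035]
 [ 0.403 -0.356  0.035]
 [ 0.379 -0.161  0.035]] [ 0.45639235 -0.2501495   0.035     ]
```

View pics/s16.png

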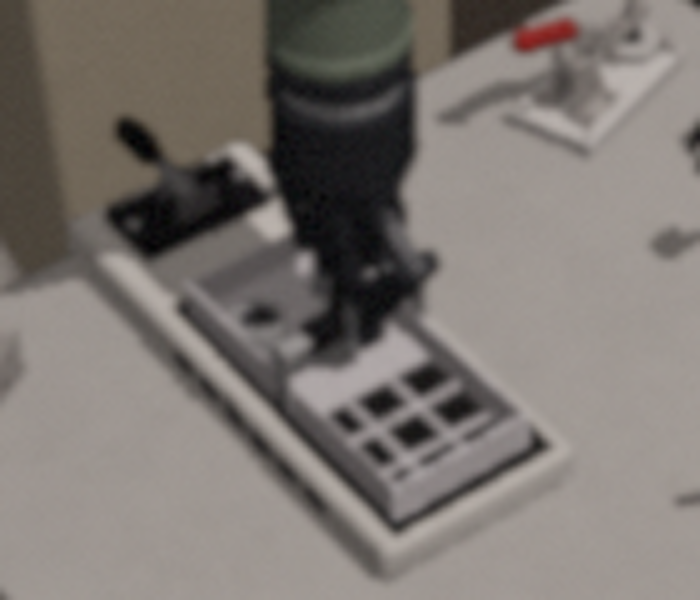

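View pics/t16.png

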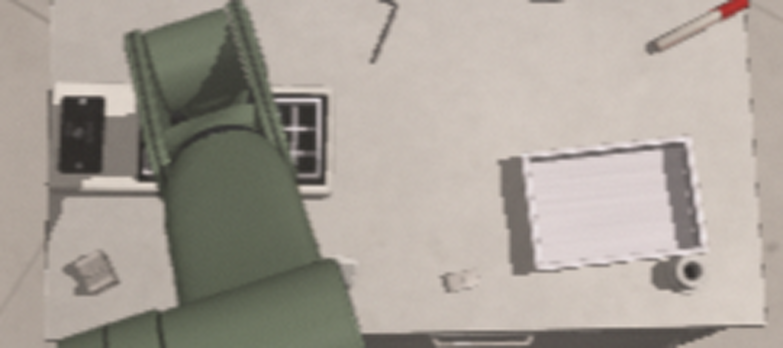

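Call:
carry_out --commands '[{"dz":0,"dx":0,"dy":-0.2,"turn":0},{"dz":0,"dx":0,"dy":-0.4,"turn":0},{"dz":0,"dx":0,"dy":-0.7,"turn":0},{"dz":0,"dx":0,"dy":-0.7,"turn":0},{"dz":0,"dx":0,"dy":-0.7,"turn":0},{"dz":0,"dx":0,"dy":-0.7,"turn":0},{"dz":0,"dx":0,"dy":-0.7,"turn":0},{"dz":0,"dx":0,"dy":-0.7,"turn":0},{"dz":0,"dx":0,"dy":-0.7,"turn":0},{"dz":0,"dx":0,"dy":-0.5,"turn":0},{"dz":0,"dx":0,"dy":0,"turn":0}]'

```text
time_s: 36.37
eef_pos: [0.524, 0.1898, 0.1437]
tool_rot: [-0.5, 0.5, 0.501, -0.499]
ft_force: [0.2, -0.6, -6.5]
finger_gap: 0.0121
```

Run:
```python
from h import *
shot('scene','s17.png',(220,60,360,180),5)
s=ctrl.get_state();print(s['eef_pos'],s['finger_gap'],s['moment'],s['ft_force'])
```

```text
[0.52361969 0.18967163 0.1429997 ] 0.012337609689434835 [-0.12798115 -0.04263788 -0.01023359] [ 0.54912772 -0.02336049 -6.62623802]
```

View pics/s17.png

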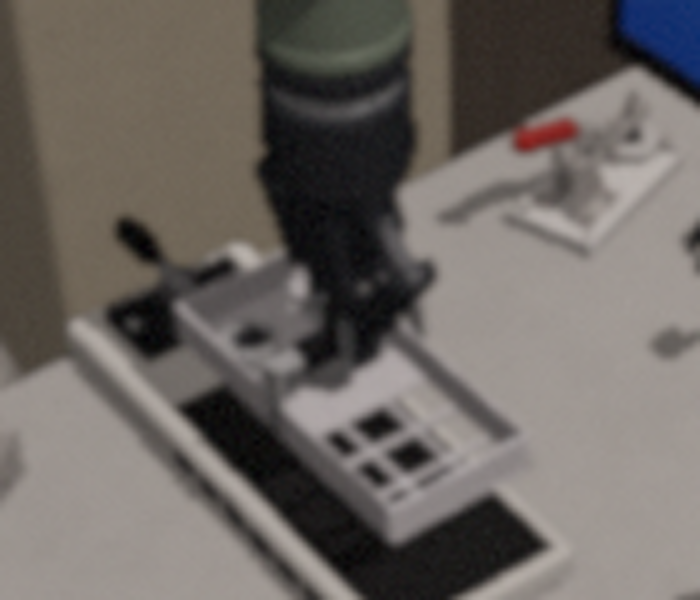

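Call:
carry_out --commands '[{"dz":0.3,"dx":-0.3,"dy":0,"turn":0},{"dz":0.3,"dx":-0.7,"dy":0,"turn":0},{"dz":0.3,"dx":-1.1,"dy":0,"turn":0},{"dz":0.3,"dx":-1.5,"dy":0,"turn":0},{"dz":0.3,"dx":-1.9,"dy":0,"turn":0},{"dz":0.3,"dx":-2.3,"dy":0,"turn":0},{"dz":0.3,"dx":-2.3,"dy":0,"turn":0},{"dz":0.3,"dx":-2.3,"dy":0,"turn":0},{"dz":0.3,"dx":-2.3,"dy":0,"turn":0},{"dz":0.3,"dx":-2.3,"dy":0,"turn":0},{"dz":0.3,"dx":-2.3,"dy":0,"turn":0},{"dz":0.3,"dx":-2.3,"dy":0,"turn":0},{"dz":0.3,"dx":-2.1,"dy":0,"turn":0},{"dz":0.3,"dx":-1.8,"dy":0,"turn":0},{"dz":0.3,"dx":-1.5,"dy":0,"turn":0},{"dz":0.3,"dx":-1.2,"dy":0,"turn":0},{"dz":0.3,"dx":-0.9,"dy":0,"turn":0},{"dz":0.3,"dx":-0.6,"dy":0,"turn":0},{"dz":0.3,"dx":-0.3,"dy":0,"turn":0},{"dz":0,"dx":0,"dy":0,"turn":0}]'

```text
time_s: 38.08
eef_pos: [0.4653, -0.1108, 0.1422]
tool_rot: [0.501, -0.5, -0.5, 0.5]
ft_force: [-0.6, 0.7, -5.9]
finger_gap: 0.0119
```

Run:
```python
from h import *
shot('scene','s18.png',(280,120,460,340),2.7)
shot('top','t18.png',(290,140,450,260),5)
s=ctrl.get_state();print(s['eef_pos'],s['finger_gap'],s['moment'],s['ft_force'])
```

```text
[ 0.46618752 -0.11013188  0.14226219] 0.012079596239805881 [-0.05770788  0.02879172 -0.05269905] [ 1.20541727  0.79026327 -5.97090014]
```

View pics/s18.png

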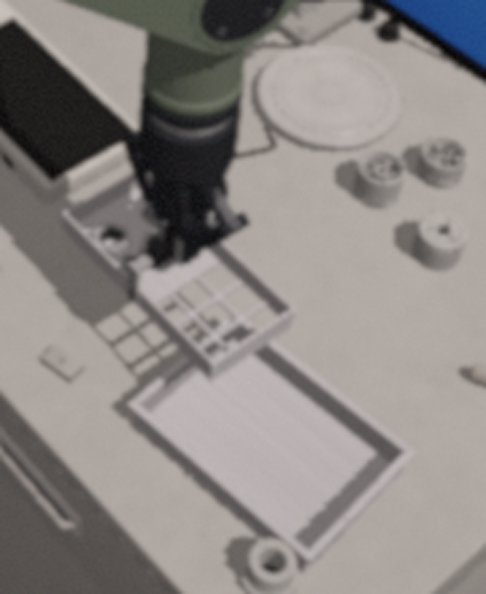

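View pics/t18.png

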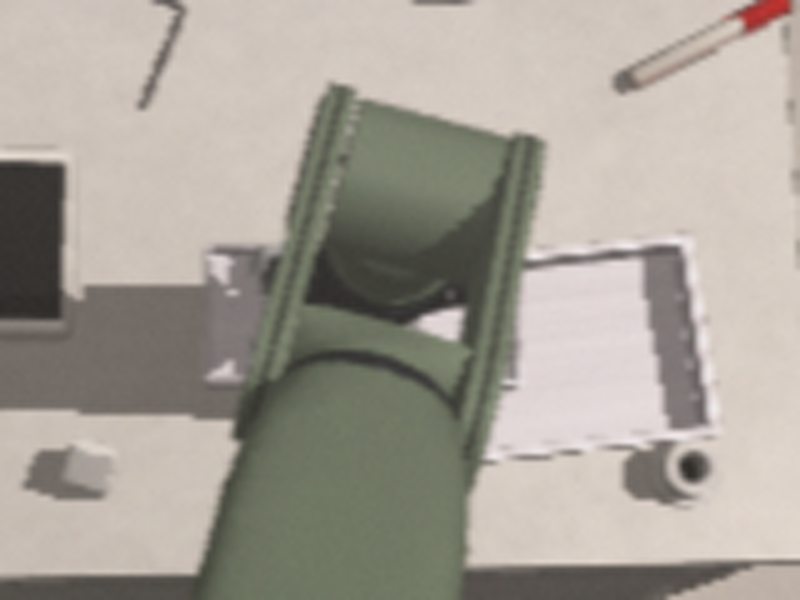

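Run:
```python
from h import *
shot('scene','s19.png',(300,180,400,270),7)
for i in range(4):
    vision.read_camera('top'); s=ctrl.get_state(); print(s['ft_force'],s['moment'],s['eef_pos'])
```

```text
[ 0.40011023 -0.38811542 -6.37489311] [-0.14078162 -0.02563054  0.03573299] [ 0.46650368 -0.10996074  0.14233727]
[ 0.15362221 -0.08058149 -7.05464873] [-0.13856391 -0.02896772  0.01960836] [ 0.46654347 -0.10999066  0.14231997]
[-0.14693354 -0.31485694 -6.39138347] [-0.13571674 -0.09056196  0.00588443] [ 0.46655356 -0.11000597  0.14229719]
[ 0.96675252  0.09099163 -5.73043859] [-0.14674855 -0.04677695  0.11299564] [ 0.46651362 -0.11003478  0.14228432]
```

View pics/s19.png

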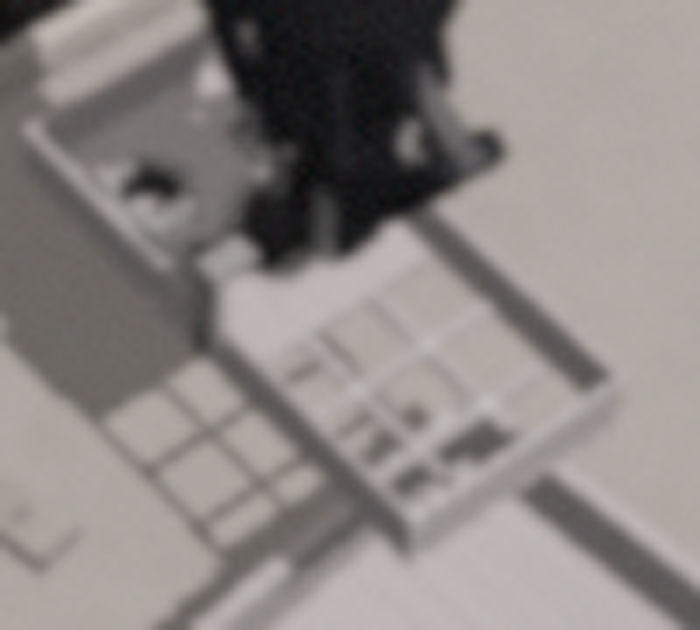

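Call:
carry_out --commands '[{"dz":0.1,"dx":-0.4,"dy":0,"turn":0},{"dz":0.1,"dx":-0.8,"dy":0,"turn":0},{"dz":0.1,"dx":-1.1,"dy":0,"turn":0},{"dz":0.1,"dx":-1.2,"dy":0,"turn":0},{"dz":0.1,"dx":-1.2,"dy":0,"turn":0},{"dz":0.1,"dx":-1.1,"dy":0,"turn":0},{"dz":0.1,"dx":-0.9,"dy":0,"turn":0},{"dz":0.1,"dx":-0.7,"dy":0,"turn":0},{"dz":0.1,"dx":-0.5,"dy":0,"turn":0},{"dz":0.05,"dx":-0.3,"dy":0,"turn":0},{"dz":0,"dx":-0.2,"dy":0.3,"turn":0},{"dz":0,"dx":0,"dy":0.7,"turn":0},{"dz":0,"dx":0,"dy":0.8,"turn":0},{"dz":0,"dx":0,"dy":0.8,"turn":0},{"dz":0,"dx":0,"dy":0.8,"turn":0},{"dz":0,"dx":0,"dy":0.7,"turn":0},{"dz":0,"dx":0,"dy":0.5,"turn":0},{"dz":0,"dx":0,"dy":0.2,"turn":0},{"dz":0,"dx":0,"dy":0,"turn":0}]'

```text
time_s: 40.02
eef_pos: [0.4566, -0.1943, 0.0936]
tool_rot: [0.5, -0.499, -0.5, 0.5]
ft_force: [0.3, 0.2, -6.4]
finger_gap: 0.0123
```

Run:
```python
from h import *
shot('scene','s20.png',(320,180,460,340),4.2)
s=ctrl.get_state();print(s['eef_pos'],s['finger_gap'],s['moment'],s['ft_force'])
for q in('pan_centre','sieve_screen'):
    print(q,[(np.round(px2w('scene',d['xy'],.003 if q[0]=='p' else .048),3),round(d['confidence'],2)) for d in vision.mark_of('scene',q)])
```

```text
[ 0.45689907 -0.19442571  0.09408977] 0.011863058950588486 [-0.09358251  0.00864136 -0.02422986] [-0.08789407  0.90426956 -5.90328878]
pan_centre [(array([ 0.463, -0.251,  0.003]), 0.97)]
sieve_screen [(array([ 0.46 , -0.251,  0.048]), 0.88)]
```

View pics/s20.png

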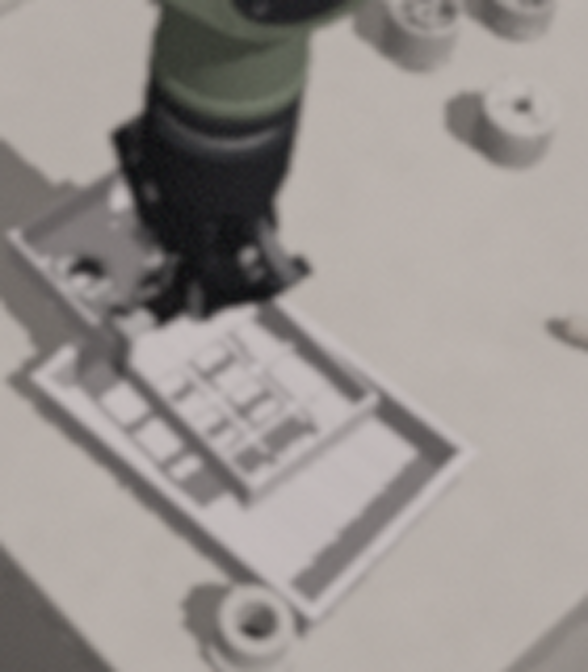

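Call:
carry_out --commands '[{"dz":0,"dx":0.5,"dy":0,"turn":0},{"dz":0,"dx":0.7,"dy":0,"turn":0},{"dz":0,"dx":0.3,"dy":0,"turn":0},{"dz":0,"dx":-0.6,"dy":0,"turn":0},{"dz":0,"dx":-1.2,"dy":0,"turn":0},{"dz":0,"dx":-1.8,"dy":0,"turn":0},{"dz":0,"dx":2.2,"dy":0,"turn":0},{"dz":0,"dx":1.0,"dy":0,"turn":0},{"dz":0,"dx":0.4,"dy":0,"turn":0},{"dz":0,"dx":-0.6,"dy":0,"turn":0},{"dz":0,"dx":-1.2,"dy":0,"turn":0},{"dz":0,"dx":-1.8,"dy":0,"turn":0},{"dz":0,"dx":2.2,"dy":0,"turn":0},{"dz":0,"dx":1.0,"dy":0,"turn":0},{"dz":0,"dx":0.4,"dy":0,"turn":0},{"dz":0,"dx":0,"dy":0,"turn":0}]'

```text
time_s: 41.5
eef_pos: [0.4567, -0.1792, 0.0942]
tool_rot: [0.5, -0.499, -0.5, 0.501]
ft_force: [0.1, 0.1, -5.8]
finger_gap: 0.0119
```

Run:
```python
from h import *
shot('scene','s21.png',(320,180,460,340),4.2)
s=ctrl.get_state();print(s['eef_pos'],s['finger_gap'],s['moment'],s['ft_force'])
```

```text
[ 0.45695423 -0.17957735  0.09432675] 0.011990954577290746 [-0.0534034  -0.04610939 -0.01715376] [-0.52336011 -0.20371867 -6.15904086]
```

View pics/s21.png

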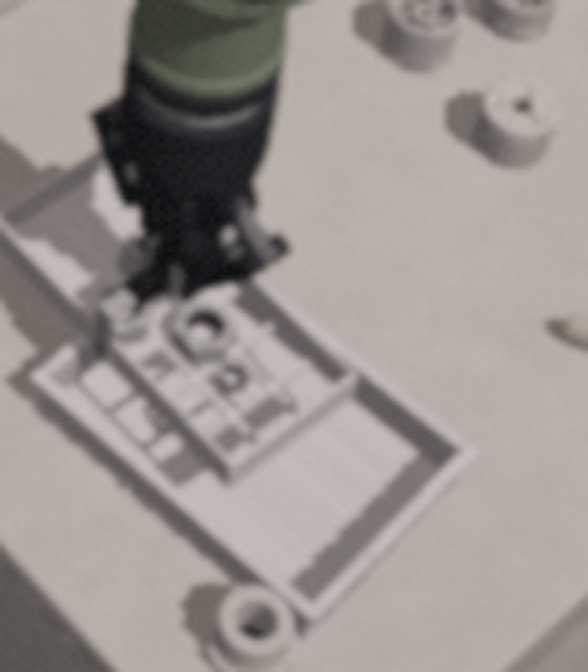

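Call:
carry_out --commands '[{"dz":0,"dx":-0.6,"dy":0,"turn":0},{"dz":0,"dx":-1.2,"dy":0,"turn":0},{"dz":0,"dx":-1.8,"dy":0,"turn":0},{"dz":0,"dx":2.2,"dy":0,"turn":0},{"dz":0,"dx":1.0,"dy":0,"turn":0},{"dz":0,"dx":0.4,"dy":0,"turn":0},{"dz":0,"dx":-0.6,"dy":0,"turn":0},{"dz":0,"dx":-1.2,"dy":0,"turn":0},{"dz":0,"dx":-1.8,"dy":0,"turn":0},{"dz":0,"dx":2.2,"dy":0,"turn":0},{"dz":0,"dx":1.0,"dy":0,"turn":0},{"dz":0,"dx":0.4,"dy":0,"turn":0},{"dz":0,"dx":0,"dy":0,"turn":0}]'

```text
time_s: 42.63
eef_pos: [0.4566, -0.1792, 0.0942]
tool_rot: [0.5, -0.499, -0.5, 0.501]
ft_force: [-0.2, 0.1, -5.1]
finger_gap: 0.0123
```

Run:
```python
from h import *
shot('scene','s22.png',(320,180,460,340),4.2)
s=ctrl.get_state();print(s['eef_pos'],s['finger_gap'],s['moment'],s['ft_force'])
```

```text
[ 0.45690645 -0.17955177  0.09429191] 0.01236507629456388 [ 0.07237443 -0.0539716  -0.08913365] [ 0.79687938 -0.25249614 -5.26907139]
```

View pics/s22.png

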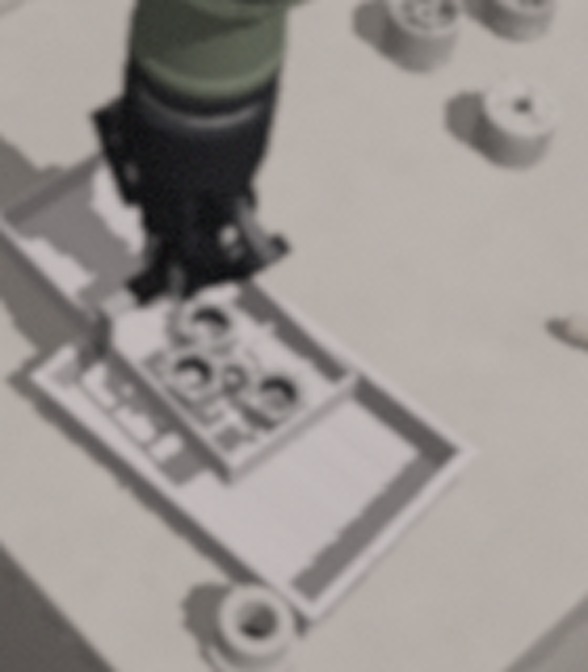

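Call:
carry_out --commands '[{"dz":0,"dx":0.3,"dy":0,"turn":0},{"dz":0,"dx":0.6,"dy":0,"turn":0},{"dz":0,"dx":0.6,"dy":0,"turn":0},{"dz":0,"dx":0.6,"dy":0,"turn":0},{"dz":0,"dx":0.3,"dy":0,"turn":0},{"dz":0,"dx":0,"dy":0,"turn":0}]'

```text
time_s: 43.18
eef_pos: [0.4567, -0.1546, 0.0943]
tool_rot: [-0.5, 0.5, 0.5, -0.5]
ft_force: [0.5, 0.3, -5.5]
finger_gap: 0.0122
```

Run:
```python
from h import *
shot('scene','s23.png',(320,180,460,340),4.2)
shot('top','t23.png',(330,150,450,260),6)
```

```text
(no output)
```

View pics/s23.png

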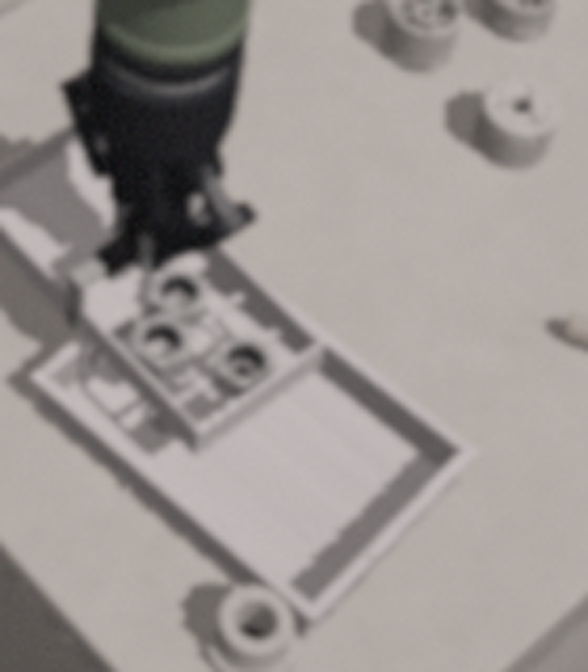

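View pics/t23.png

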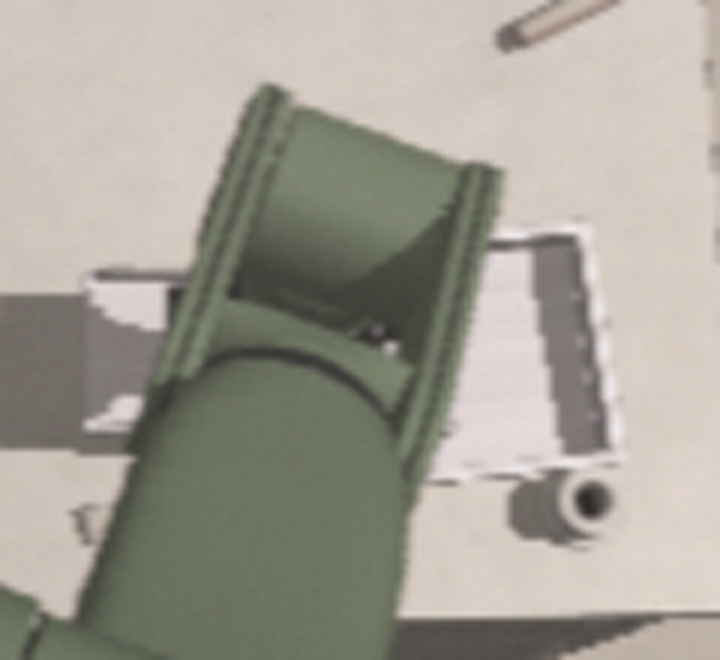

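Call:
carry_out --commands '[{"dz":0,"dx":-0.6,"dy":0,"turn":0},{"dz":0,"dx":-1.2,"dy":0,"turn":0},{"dz":0,"dx":-1.4,"dy":0,"turn":0},{"dz":0,"dx":-1.0,"dy":0,"turn":0},{"dz":0,"dx":1.8,"dy":0,"turn":0},{"dz":0,"dx":1.0,"dy":0,"turn":0},{"dz":0,"dx":-2.2,"dy":0,"turn":0},{"dz":0,"dx":-1.2,"dy":0,"turn":0},{"dz":0,"dx":2.2,"dy":0,"turn":0},{"dz":0,"dx":1.2,"dy":0,"turn":0},{"dz":0,"dx":-2.2,"dy":0,"turn":0},{"dz":0,"dx":-1.2,"dy":0,"turn":0},{"dz":0,"dx":2.2,"dy":0,"turn":0},{"dz":0,"dx":1.2,"dy":0,"turn":0},{"dz":0,"dx":-1.2,"dy":0,"turn":0},{"dz":0,"dx":0,"dy":0,"turn":0},{"dz":0,"dx":0,"dy":0,"turn":0}]'

```text
time_s: 44.7
eef_pos: [0.4571, -0.1817, 0.0944]
tool_rot: [-0.5, 0.5, 0.5, -0.5]
ft_force: [0.3, -0.6, -5.9]
finger_gap: 0.012
```

Run:
```python
from h import *
shot('scene','s24.png',(320,180,460,340),4.2)
s=ctrl.get_state();print(s['eef_pos'],s['finger_gap'],s['moment'],s['ft_force'])
```

```text
[ 0.45688594 -0.18155648  0.09430871] 0.011831889091409847 [ 0.05947229 -0.03837674 -0.03970745] [ 0.071625    0.81078755 -5.36040736]
```

View pics/s24.png

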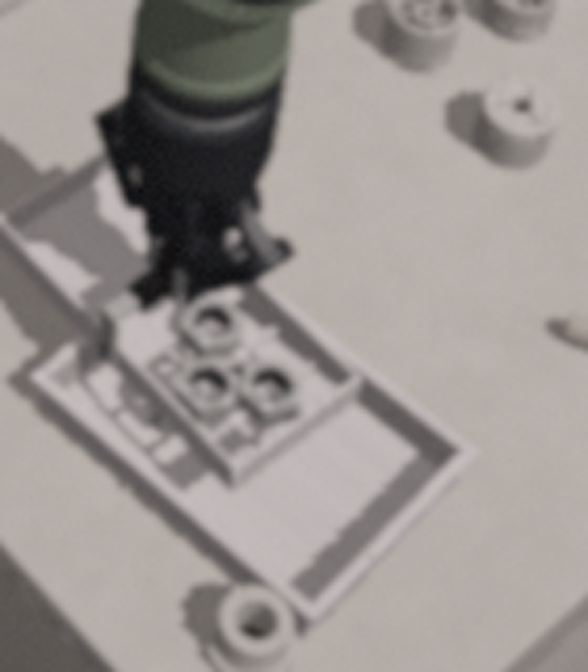

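Run:
```python
from h import *
shot('scene','s25.png',(335,240,415,300),9)
for uv in [(320+232/4.2,180+378/4.2),(320+145/4.2,180+400/4.2)]: print(px2w('scene',uv,.007))
```

```text
[ 0.47648628 -0.21790689  0.007     ]
[ 0.42857975 -0.19914867  0.007     ]
```

View pics/s25.png

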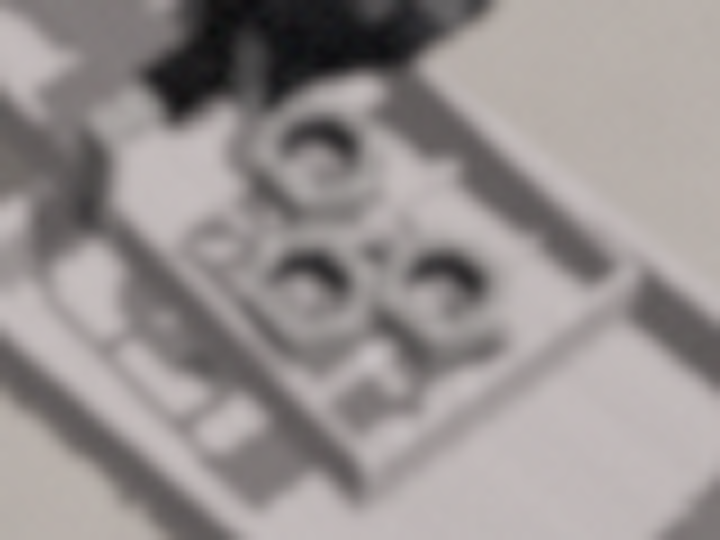

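Call:
carry_out --commands '[{"dz":-0.3,"dx":0,"dy":0,"turn":0},{"dz":-0.6,"dx":0,"dy":0,"turn":0},{"dz":-0.9,"dx":0,"dy":0,"turn":0},{"dz":-1.1,"dx":0,"dy":0,"turn":0},{"dz":-1.1,"dx":0,"dy":0,"turn":0},{"dz":-0.9,"dx":0,"dy":0,"turn":0},{"dz":-0.6,"dx":0,"dy":0,"turn":0},{"dz":-0.3,"dx":0,"dy":0,"turn":0},{"dz":0,"dx":0,"dy":0,"turn":0}]'

```text
time_s: 45.55
eef_pos: [0.5156, -0.1814, 0.0941]
tool_rot: [-0.5, 0.5, 0.5, -0.5]
ft_force: [-0.1, 0.3, -5.6]
finger_gap: 0.0117
```

Run:
```python
from h import *
shot('scene','s26.png',(320,180,460,340),4.2)
```

```text
(no output)
```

View pics/s26.png

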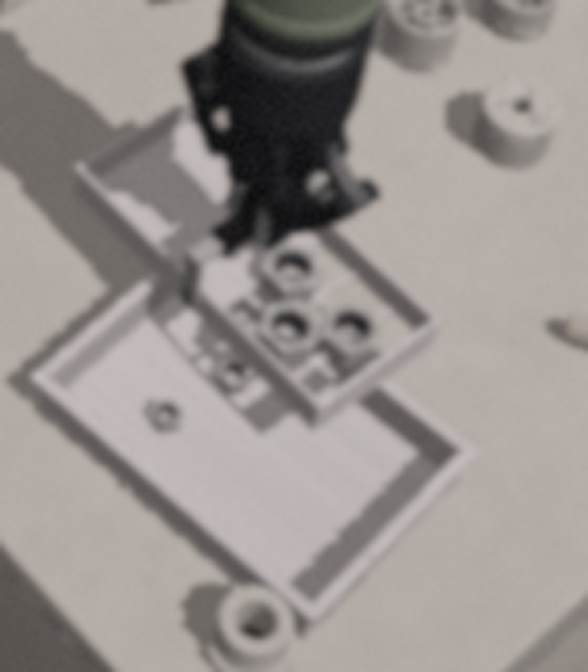

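Call:
carry_out --commands '[{"dz":0,"dx":0,"dy":-0.5,"turn":0},{"dz":0,"dx":0,"dy":-1.0,"turn":0},{"dz":0,"dx":0,"dy":-1.2,"turn":0},{"dz":0,"dx":0,"dy":-1.2,"turn":0},{"dz":0,"dx":0,"dy":-0.9,"turn":0},{"dz":0,"dx":0,"dy":0,"turn":0}]'

```text
time_s: 46.1
eef_pos: [0.516, -0.182, 0.1452]
tool_rot: [-0.498, 0.502, 0.501, -0.499]
ft_force: [1.3, -0.6, -6.1]
finger_gap: 0.012
```

Call:
carry_out --commands '[{"dz":-0.05,"dx":0.6,"dy":0,"turn":0},{"dz":-0.05,"dx":1.2,"dy":0,"turn":0},{"dz":-0.05,"dx":1.8,"dy":0,"turn":0},{"dz":-0.05,"dx":2.2,"dy":0,"turn":0},{"dz":-0.05,"dx":2.2,"dy":0,"turn":0},{"dz":-0.05,"dx":2.2,"dy":0,"turn":0},{"dz":-0.05,"dx":2.2,"dy":0,"turn":0},{"dz":-0.05,"dx":2.2,"dy":0,"turn":0},{"dz":-0.05,"dx":2.2,"dy":0,"turn":0},{"dz":-0.05,"dx":2.2,"dy":0,"turn":0},{"dz":-0.05,"dx":2.2,"dy":0,"turn":0},{"dz":-0.05,"dx":2.2,"dy":0,"turn":0},{"dz":-0.05,"dx":2.2,"dy":0,"turn":0},{"dz":-0.05,"dx":2.2,"dy":0,"turn":0},{"dz":-0.05,"dx":2.2,"dy":0,"turn":0},{"dz":-0.05,"dx":2.2,"dy":0,"turn":0},{"dz":-0.05,"dx":2.2,"dy":0,"turn":0},{"dz":0,"dx":1.5,"dy":0,"turn":0},{"dz":0,"dx":0.9,"dy":0,"turn":0},{"dz":0,"dx":0.3,"dy":0,"turn":0}]'

```text
time_s: 47.77
eef_pos: [0.5223, 0.1913, 0.1415]
tool_rot: [0.5, -0.499, -0.5, 0.501]
ft_force: [-0.2, -0.2, -5.4]
finger_gap: 0.0117
```

Call:
carry_out --commands '[{"dz":0,"dx":0,"dy":0,"turn":0},{"dz":0,"dx":0,"dy":0,"turn":0}]'

```text
time_s: 47.93
eef_pos: [0.5228, 0.189, 0.1419]
tool_rot: [0.5, -0.5, -0.5, 0.501]
ft_force: [0.4, 0.0, -5.4]
finger_gap: 0.0118
```

Run:
```python
from h import *
shot('scene','s27.png',(220,60,430,340),2.2)
shot('top','t27.png',(190,140,460,260),2.9)
```

```text
(no output)
```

View pics/s27.png

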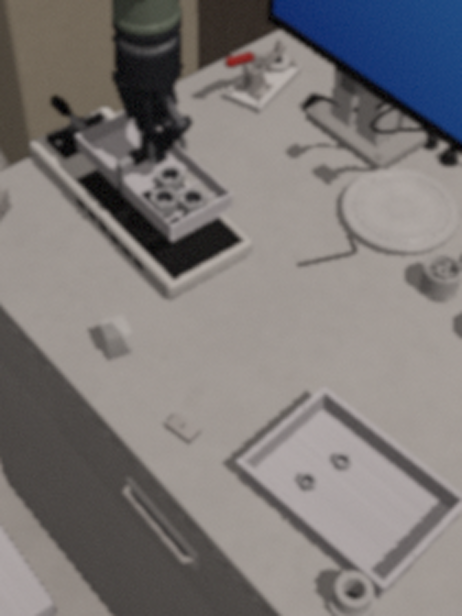

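View pics/t27.png

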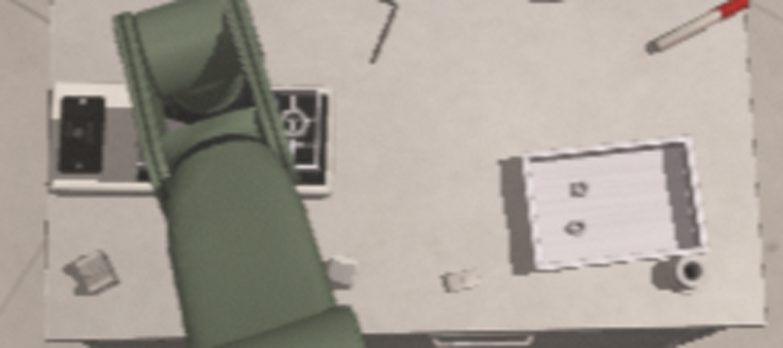

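Call:
carry_out --commands '[{"dz":0,"dx":0,"dy":0.4,"turn":0},{"dz":0,"dx":0,"dy":0.8,"turn":0},{"dz":0,"dx":0,"dy":1.0,"turn":0},{"dz":0,"dx":0,"dy":1.0,"turn":0},{"dz":0,"dx":0,"dy":1.0,"turn":0},{"dz":0,"dx":0,"dy":0.7,"turn":0},{"dz":0,"dx":0,"dy":0.4,"turn":0},{"dz":0,"dx":0,"dy":0.3,"turn":0},{"dz":0,"dx":0,"dy":0,"turn":0},{"dz":0,"dx":0,"dy":0,"turn":0}]'

```text
time_s: 48.87
eef_pos: [0.5235, 0.1896, 0.0864]
tool_rot: [-0.5, 0.5, 0.5, -0.5]
ft_force: [0.7, 0.3, -6.5]
finger_gap: 0.0119
```

Call:
carry_out --commands '[{"dz":0,"dx":0,"dy":0.2,"turn":0},{"dz":0,"dx":0,"dy":0.2,"turn":0},{"dz":0,"dx":0,"dy":0,"turn":0},{"dz":0,"dx":0,"dy":0,"turn":0}]'

```text
time_s: 49.2
eef_pos: [0.5239, 0.1898, 0.0848]
tool_rot: [-0.5, 0.5, 0.501, -0.499]
ft_force: [-3.0, -2.0, 5.0]
finger_gap: 0.0117
```

Call:
carry_out --commands '[{"dz":0,"dx":0,"dy":0,"turn":0},{"dz":0,"dx":0,"dy":0,"turn":0},{"dz":0,"dx":0,"dy":0,"turn":0},{"dz":0,"dx":0,"dy":0,"turn":0},{"dz":0,"dx":0,"dy":-0.5,"turn":0},{"dz":0,"dx":0,"dy":-2,"turn":0},{"dz":0,"dx":0,"dy":-3,"turn":0},{"dz":0,"dx":0,"dy":-3,"turn":0},{"dz":0,"dx":0,"dy":-3,"turn":0},{"dz":0,"dx":0,"dy":0,"turn":0}]' --jaw 0.15 --force 30

```text
time_s: 50.03
eef_pos: [0.5265, 0.1907, 0.2039]
tool_rot: [-0.498, 0.502, 0.504, -0.496]
ft_force: [1.0, -0.3, 1.0]
finger_gap: 0.0362
```

Run:
```python
from h import *
shot('scene','s28.png',(220,60,430,340),2.2)
```

```text
(no output)
```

View pics/s28.png

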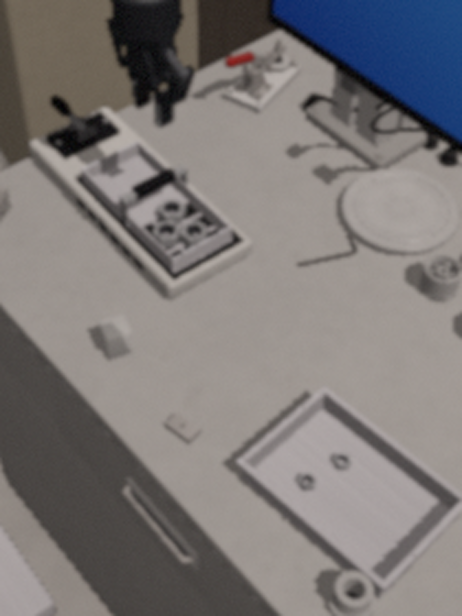

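Call:
carry_out --commands '[{"dz":1.55,"dx":3.51,"dy":0,"turn":0},{"dz":1.55,"dx":3.51,"dy":0,"turn":0},{"dz":1.55,"dx":3.51,"dy":0,"turn":0},{"dz":1.55,"dx":3.51,"dy":0,"turn":0},{"dz":1.55,"dx":3.51,"dy":0,"turn":0},{"dz":0,"dx":0,"dy":0,"turn":0},{"dz":0,"dx":0,"dy":3,"turn":0},{"dz":0,"dx":0,"dy":3.1,"turn":0},{"dz":0,"dx":0,"dy":3.1,"turn":0},{"dz":0,"dx":0,"dy":0,"turn":0},{"dz":0,"dx":0,"dy":0,"turn":0}]' --jaw 1

```text
time_s: 51.0
eef_pos: [0.4448, 0.3639, 0.1036]
tool_rot: [0.5, -0.5, -0.498, 0.502]
ft_force: [-0.7, 1.1, -0.1]
finger_gap: 0.0001
```

Call:
carry_out --commands '[{"dz":-1,"dx":0,"dy":0,"turn":0},{"dz":-1,"dx":0,"dy":0,"turn":0},{"dz":-1,"dx":0,"dy":0,"turn":0},{"dz":-1,"dx":0,"dy":0,"turn":0},{"dz":-1,"dx":0,"dy":0,"turn":0},{"dz":-1,"dx":0,"dy":0,"turn":0},{"dz":-1,"dx":0,"dy":0,"turn":0},{"dz":-1,"dx":0,"dy":0,"turn":0},{"dz":-0.5,"dx":0,"dy":0,"turn":0},{"dz":0,"dx":0,"dy":0,"turn":0},{"dz":0,"dx":0,"dy":0,"turn":0},{"dz":0,"dx":0,"dy":-3,"turn":0},{"dz":0,"dx":0,"dy":-3,"turn":0},{"dz":0,"dx":0,"dy":-3,"turn":0},{"dz":3,"dx":0,"dy":0,"turn":0},{"dz":3,"dx":0,"dy":0,"turn":0},{"dz":3,"dx":0,"dy":0,"turn":0},{"dz":3,"dx":0,"dy":0,"turn":0},{"dz":0,"dx":0,"dy":0,"turn":0},{"dz":0,"dx":0,"dy":0,"turn":0}]'

```text
time_s: 52.67
eef_pos: [0.4101, 0.3652, 0.1958]
tool_rot: [-0.499, 0.5, 0.501, -0.5]
ft_force: [1.2, 0.3, 0.0]
finger_gap: 0.0004
```

Run:
```python
from h import *
shot('scene','s29.png',(220,60,430,340),2.2)
shot('scene','s29b.png',(220,80,360,200),5)
shot('top','t29.png',(190,140,460,260),2.9)
```

```text
(no output)
```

View pics/s29b.png

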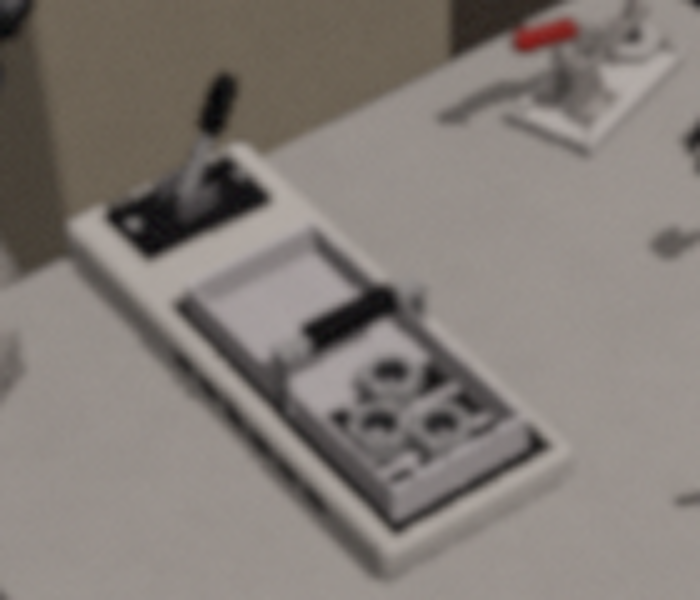

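View pics/s29.png

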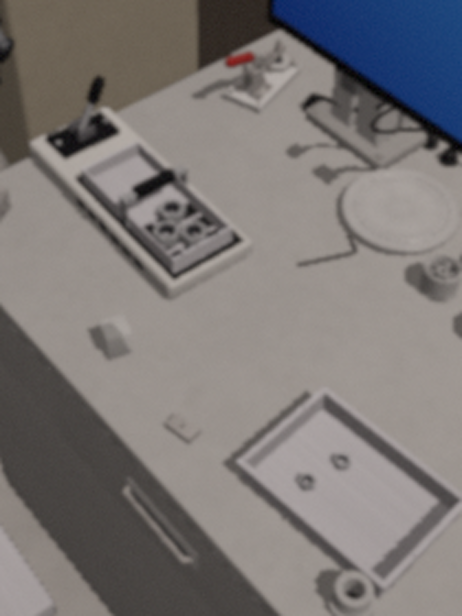

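View pics/t29.png

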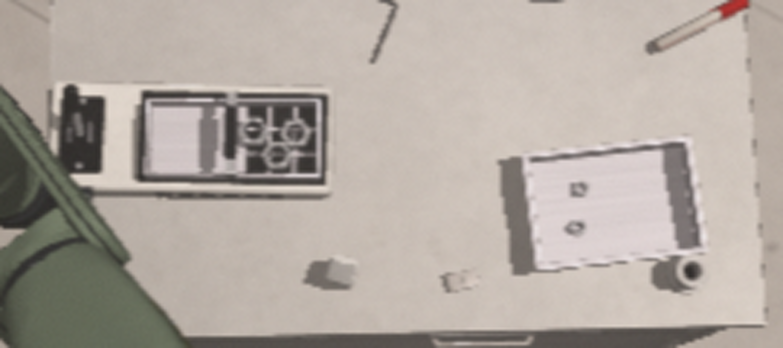

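```bash
python3 -c "
from plant import order
print(order.hand_in())"
```

```text
the job is handed in; nothing more can be done
None
```

The job is done and handed in at about 53 s. No verdict was given, so what follows rests on my own checks of the camera images.

**What I did:**
1. I flipped the switch off.
2. I put all five nuts (3 large, 2 small) on the sieve's landing.
3. I lifted the sieve by its bar and shook it over the pan until both small nuts fell through.
4. I set the sieve back on the mat.
5. I flipped the switch on.

**Last checks:**
- **Switch:** the lever leans to the on side, as it did at the start.
- **Sieve:** it stands flat on the mat, in line with it, with the three large nuts on the screen.
- **Pan:** both small nuts lie in it.
- **Bystanders:** the V-block was hidden behind the arm in the last pictures, but it was in place when last seen. The other three look unmoved.
- **Arm:** it is clear of everything.

**What went wrong or differed:**
- The first grasp of one small nut closed on nothing because the fingers were too high. The second try, lower, held it.
- The pan was knocked several centimetres towards the robot partway through, and ended up next to the turned housing. I measured it again and shook the sieve over its new position.
- The two cameras disagreed by up to about 7 mm in y on the nut positions, so I used the average.

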